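# Right the bottle lane, scan its label, hang the scanner

## Robot

A 6-joint arm with a two-finger parallel gripper is mounted at the origin on the work surface. World frame = base frame: x ahead of the robot, y to its left, z up, the work surface at z = 0. Lengths are in mm, angles in rad, forces in N, time in s.
With the tool pointing down it reaches from about 275 to 975 mm from the base axis. Payload 8.4 kg.
Tool frame: the origin (TCP) lies on the centre line of the jaws, within the pads' length; the fingertips stand 8 mm ahead of it and the grasp point (between the pads) lies 11 mm behind it (manip.tcp_to_tips is the distance from the TCP to the fingertips, in mm); z points along the fingers, y is the line along which they close (so a half turn about z gives the same grasp; the last joint's range is limited). The gripper opens to 92 mm and grips with 3 to 60 N. Pads are 20 mm wide; open, the fingers measure 128 mm over their backs; the gripper's body (75 mm by 189 mm) begins 69 mm behind the grasp point.
Start: joints at [1.123, 0.353, 1.633, -0, 1.155, -0.002], TCP at [269.486, 563.919, 193.283] pointing down, gripper open.
Joint ranges: [-2.63, 2.63], [-0.92, 2.1], [0.06, 2.66], [-1.3, 4.44], [0, 2.69], [-3.02, 3.02]. Speed limits (rad/s): [2.22, 2.22, 2.79, 3.14, 3.14, 3.14].

## Interface

Orientations are given as a 3x3 rotation matrix whose columns are the frame's x, y, z axes.
In Python, from rig import manip gives the robot as it stands.
- The arm moves only by the tool drive_tool, never from a script. Its argument "moves" is a list that holds one entry, the list of rows, each a list of 6 numbers: the shift along the world's x, y, z in cm, then the turn, a rotation vector about the world's x, y, z in degrees. A call has exactly 10 rows; each row is the pose to reach, as a shift and turn from the pose commanded when the call began; what a row does not reach only later rows make up. A row lasts 1/10 s, in which the tool goes at most 50 mm and 8.59 degrees, less where a joint would pass 70% of its speed; a pose out of reach is approached as far as the arm can. A call with a gripper value outside its range is refused whole. "grip" is the finger opening in cm, from 0 to 9.19, set as the call begins (left out, the last holds). The fingers move at their own pace and stop on an object; "newtons" is the grip in N (left out, the last holds). Time passes only in rows, so rows that repeat a pose let the fingers close, or fill a call up. It gives the time, the measured TCP pose, the force, the opening and the grip force at its end, in the units of the state.
- manip.sense(): the state, without advancing time (a new reading comes with each control period).
- manip.camera(name): name is "side" or "top"; returns a dict with "color" (420x560x3 uint8, blue, green, red), "intrinsics" (3x3 intrinsics, pixels), "eye" and "attitude" of the camera in the world. Camera axes: x right, y down, z forward; pixel columns grow to the right and rows downward; lengths in mm; the calibration is good to about 2 mm. A picture is of the moment at which its call begins. There is no depth.
- manip.finish_job(): hands the job in; it is judged then, once.
Trained networks look in a picture, given as the dict that the camera call returned (one of the last four; its "shot" number tells which), for a name from the list of things; names that differ only in an ending like _2 or _b are one class to them, and where a whole thing is asked for, a point or a joint stands for the part that bears it (a point fixed in the world has none). Each returns a list of dicts, best first, with "conf" (0 to 1); they miss things now and then, are a little off and sometimes report something else, mostly with a low value. They report only what shows in the picture. A call takes as long as a camera call.
- manip.find_in(query, picture): "pixel" ([column, row] in pixels, amid what is visible of it).
The state is a dict: "time_s": time; "q": joint angles; "joint_vel": joint speeds; "effort": joint torques, N m; "tcp_pos": TCP position; "ee_rot": TCP orientation; "ft_force": force on the tool from outside, world axes, zero at the start; "wrist_torque": the same for the moment, N m; "opening": finger opening in mm; "grasp_force": force on a finger pad.
Only numpy, scipy, OpenCV 4.12 (cv2) and the standard library are available. Lean on these libraries where they do the work, as an engineer would, in place of code of your own. Each camera call takes 0.05 s, during which the arm holds its last target. There are 200 camera calls.

## Task

Some of the square service bottles have fallen out of the blue lane on the bench: stand every one of them upright again inside the lane, on its floor among the spray cans, which must stay standing there. Then pick up the hand scanner and aim its red window squarely at the barcode label at the end of the lane from about 10 cm away, holding it steady there for about two seconds, and finally hang the scanner by its yellow loop on the hook, leaving it hanging freely and still. Do not knock the other things on the bench about.

Things in the scene. Friction and masses are not known exactly. Their poses are not given: they have to be found in the camera images.
- lane: Fixed blue tray, the lane: inside 560 mm long (its y) and 120 mm wide (its x), floor 4 mm above the bench, rim 14 mm above the bench and 5 mm thick. Origin at its centre at bench height; its x points away from the robot, roughly. The label's post is fixed beyond its +y (left) end.
- label: The white barcode label, 74 mm wide (its y) and 54 mm high (its z), on a plate 84 x 64 mm, fixed to the lane. Origin at the centre of its face, 125 mm above the bench. It faces the robot and leans back, looking 30 degrees upward: it faces along its own -x, so its x is the way the scanner must look.
- bottle_red: Lying at the start, upright when done. Origin half-way along its axis, 72.5 mm from base and cap top; its own z runs from base to cap. Square white plastic body 52 x 52 mm in section and 108 mm long from the base, then a round red screw cap 34 mm across ending 145 mm from the base; red band round the label. 0.25 kg, closed, flat sides so it does not roll. May be absent.
- bottle_green: Lying at the start, upright when done. Origin half-way along its axis, 72.5 mm from base and cap top; its own z runs from base to cap. Square white plastic body 52 x 52 mm in section and 108 mm long from the base, then a round green screw cap 34 mm across ending 145 mm from the base; green band round the label. 0.25 kg, closed, flat sides so it does not roll. May be absent.
- bottle_yellow: Lying at the start, upright when done. Origin half-way along its axis, 72.5 mm from base and cap top; its own z runs from base to cap. Square white plastic body 52 x 52 mm in section and 108 mm long from the base, then a round yellow screw cap 34 mm across ending 145 mm from the base; yellow band round the label. 0.25 kg, closed, flat sides so it does not roll. May be absent.
- can_left: Standing blue spray can with a white cap, 52 mm across, 120 mm tall, already in the lane. Loose; origin at the centre of its underside, z up.
- can_right: Standing orange spray can with a white cap, 52 mm across, 120 mm tall, already in the lane. Loose; origin at the centre of its underside, z up.
- scanner: Hand scanner, lying flat the right way up: grey bar body 140 mm long (its x), 34 mm wide (its y), 40 mm high (its z), 0.2 kg, origin under the body's centre. The red window is the +x end face (70 mm from the origin, 20 mm up) and looks along +x. A yellow upright loop (in its x-z plane) stands out at the -x end, to 134 mm behind the origin and 68 mm up.
- scanner_ring (a point): Middle of the hole in the scanner's yellow hanging loop, 93 mm behind the scanner's origin and 34 mm above its underside. The hole is shaped like a house on its side, 52 mm high, pointing back at 45 degrees to a corner 31 mm behind this point; a 45 mm disc fits through it. Hole axis: the scanner's y. Loop bar 8 mm thick. Axes are the scanner's.
- scan_spot (a point): The scanner's focus: the point straight ahead of the red window, 100 mm before it. Axes are the scanner's.
- hook: Fixed steel hook stand. Origin on the bench under the free end of its level bar; x points away from the robot. The bar (10 mm thick, axis 260 mm up) runs from the post at x = 110 mm (16 mm thick) to x = 0, then turns up to a tip at x = -8 mm whose top is 23 mm above the bar's axis. Foot plate 110 x 110 x 12 mm, x = 45 to 155 mm.
- hook_bar (a point): Middle of the hook's usable level bar, on its axis, 45 mm behind the free end (x = +45 mm of the hook's frame) and 260 mm above the bench. Axes are the hook's; the bar runs along x.
- junction_box: Bystander: open grey cast box with a green circuit board, 85 x 130 x 50 mm. Leave it alone. Origin at its underside.
- multimeter: Bystander: orange multimeter 150 x 75 x 35 mm, behind the lane. Leave it alone. Origin at its underside.
- screwdriver: Bystander: screwdriver lying on the bench. Leave it alone. Origin at its underside.
- tape_roll: Bystander: black tape roll, 70 mm across, 24 mm high. Leave it alone. Origin at its underside.
- mug: Bystander: white mug, 76 mm across, 90 mm high. Leave it alone. Origin at its underside.
- wrench: Bystander: wrench lying on the right of the lane. Leave it alone. Origin at its underside.

How it is judged (in metres and radians):
On the way, in this order (a step that is already met when the one before it is completed fails the run):
1. every fallen bottle that is there stands upright on the lane's floor, released, with the spray cans still standing in the lane (angle between each of bottle_red, bottle_green, bottle_yellow, can_left, can_right's own z axis and vertical below 0.1 rad and x of bottle_red in the frame of lane between -0.04 and 0.04 m and y of bottle_red in the frame of lane between -0.26 and 0.26 m and z of bottle_red in the frame of lane between 0.0685 and 0.0845 m and linear speed of each of bottle_red, bottle_green, bottle_yellow, can_left, can_right below 0.03 m/s and x of bottle_green in the frame of lane between -0.04 and 0.04 m and y of bottle_green in the frame of lane between -0.26 and 0.26 m and z of bottle_green in the frame of lane between 0.0685 and 0.0845 m and x of bottle_yellow in the frame of lane between -0.04 and 0.04 m and y of bottle_yellow in the frame of lane between -0.26 and 0.26 m and z of bottle_yellow in the frame of lane between 0.0685 and 0.0845 m and x of can_left in the frame of lane between -0.04 and 0.04 m and y of can_left in the frame of lane between -0.26 and 0.26 m and z of can_left in the frame of lane between -0.004 and 0.012 m and x of can_right in the frame of lane between -0.04 and 0.04 m and y of can_right in the frame of lane between -0.26 and 0.26 m and z of can_right in the frame of lane between -0.004 and 0.012 m and contact force between the fingers and bottle_red below 0.1 N and contact force between the fingers and bottle_green below 0.1 N and contact force between the fingers and bottle_yellow below 0.1 N), for 0.3 s.
2. the scanner's focus is within 35 mm of the label's centre, its axis within 0.25 rad of square to the label, still (below 0.03 m/s) for 1.2 s; bottles and cans still stand in the lane (distance between scan_spot and label below 0.035 m and angle between the x axis of scanner and the x axis of label, either way round below 0.25 rad and x of scanner_ring in the frame of label below -0.1 m and linear speed of each of scanner, bottle_red, bottle_green, bottle_yellow, can_left, can_right below 0.03 m/s and angular speed of scanner below 0.2 rad/s and angle between each of bottle_red, bottle_green, bottle_yellow, can_left, can_right's own z axis and vertical below 0.1 rad and x of bottle_red in the frame of lane between -0.04 and 0.04 m and y of bottle_red in the frame of lane between -0.26 and 0.26 m and z of bottle_red in the frame of lane between 0.0685 and 0.0845 m and x of bottle_green in the frame of lane between -0.04 and 0.04 m and y of bottle_green in the frame of lane between -0.26 and 0.26 m and z of bottle_green in the frame of lane between 0.0685 and 0.0845 m and x of bottle_yellow in the frame of lane between -0.04 and 0.04 m and y of bottle_yellow in the frame of lane between -0.26 and 0.26 m and z of bottle_yellow in the frame of lane between 0.0685 and 0.0845 m and x of can_left in the frame of lane between -0.04 and 0.04 m and y of can_left in the frame of lane between -0.26 and 0.26 m and z of can_left in the frame of lane between -0.004 and 0.012 m and x of can_right in the frame of lane between -0.04 and 0.04 m and y of can_right in the frame of lane between -0.26 and 0.26 m and z of can_right in the frame of lane between -0.004 and 0.012 m), for 1.2 s.
At the end, for the whole second after the job is handed in: All bottles present and both cans stand upright (within 0.1 rad) on the floor inside the lane; the scanner hangs at rest, the hook's bar through its loop (centre up to 38 mm below the bar's axis, 20 mm sideways, between tip and post) (angle between each of bottle_red, bottle_green, bottle_yellow, can_left, can_right's own z axis and vertical below 0.1 rad and x of bottle_red in the frame of lane between -0.04 and 0.04 m and y of bottle_red in the frame of lane between -0.26 and 0.26 m and z of bottle_red in the frame of lane between 0.0685 and 0.0845 m and linear speed of each of bottle_red, bottle_green, bottle_yellow, can_left, can_right below 0.03 m/s and x of bottle_green in the frame of lane between -0.04 and 0.04 m and y of bottle_green in the frame of lane between -0.26 and 0.26 m and z of bottle_green in the frame of lane between 0.0685 and 0.0845 m and x of bottle_yellow in the frame of lane between -0.04 and 0.04 m and y of bottle_yellow in the frame of lane between -0.26 and 0.26 m and z of bottle_yellow in the frame of lane between 0.0685 and 0.0845 m and x of can_left in the frame of lane between -0.04 and 0.04 m and y of can_left in the frame of lane between -0.26 and 0.26 m and z of can_left in the frame of lane between -0.004 and 0.012 m and x of can_right in the frame of lane between -0.04 and 0.04 m and y of can_right in the frame of lane between -0.26 and 0.26 m and z of can_right in the frame of lane between -0.004 and 0.012 m and horizontal distance between scanner_ring and hook_bar below 0.055 m and x of scanner_ring in the frame of hook between -0.002 and 0.105 m and y of scanner_ring in the frame of hook_bar between -0.02 and 0.02 m and height (world z) of scanner_ring between 0.222 and 0.262 m and contact force between scanner and hook above 0.5 N and linear speed of scanner below 0.08 m/s and angular speed of scanner below 0.8 rad/s); the robot touches nothing.
It fails at once if one of the other things on the bench is knocked more than 40 mm aside (distance of any of junction_box, multimeter, screwdriver, tape_roll, mug, wrench from where it was at the start of the episode above 0.04 m).
Of bottle_red, bottle_green, bottle_yellow only 2 to 3 are there at a start; the rules pass over those that are not, and their reading is None.
At some moment in a run one of scanner may be knocked a few centimetres aside while the robot is not near it.
It also fails if it takes over 210 s, if anything falls off the work surface, if the arm or the gripper's body presses on something with over 40 N, if the wrist force passes 120 N, or if a joint passes its speed limit or range.

## Working session

There is one attempt and no reset: what is moved stays moved. The work goes in short steps, Python scripts to look and compute and a tool call to move; the robot and the scene stay as the last step left them, time stands still between calls to the robot, and variables do not carry over. Pictures are saved under pics/ and viewed, at most 14 in all, crops included, and the job is handed in when it is done.

Besides the shell and the picture viewer there is one more tool, called after "Request:" as name([rows], argument=value, ...), one row to a line, values as JSON. drive_tool: Moves the arm, as the interface text tells. Its arguments: {"type":"object","properties":{"moves":{"type":"array","items":{"type":"array","items":{"type":"array","items":{"type":"number"}}}},"grip":{"type":"number"},"newtons":{"type":"number"}},"required":["moves"]}

```bash
ls; mkdir -p pics; cat > h.py <<'E'
import numpy as np, cv2
from rig import manip
def shot(n,f=None):
    p=manip.camera(n)
    if f: cv2.imwrite('pics/'+f+'.png',p['color'])
    return p
def ray(p,px):
    K=np.array(p['intrinsics']);R=np.array(p['attitude']);d=R@np.linalg.inv(K)@np.array([px[0],px[1],1.])
    return np.array(p['eye'],float),d/np.linalg.norm(d)
def onz(p,px,z):
    e,d=ray(p,px);return e+d*(z-e[2])/d[2]
def tri(a,pa,b,pb):
    e1,d1=ray(a,pa);e2,d2=ray(b,pb)
    A=np.stack([d1,-d2],1);s=np.linalg.lstsq(A,e2-e1,rcond=None)[0]
    x,y=e1+d1*s[0],e2+d2*s[1];return (x+y)/2,np.linalg.norm(x-y)
def proj(p,X):
    K=np.array(p['intrinsics']);R=np.array(p['attitude']);c=K@(R.T@(np.array(X,float)-np.array(p['eye'])));return c[:2]/c[2]
def st():
    s=manip.sense();print(s['time_s'],np.round(s['tcp_pos'],1),np.round(s['ee_rot'],3).tolist(),np.round(s['q'],2),s['opening'],s['grasp_force'],np.round(s['ft_force'],1))
E
cat > a.py <<'E'
from h import *
np.set_printoptions(suppress=True,precision=2)
t=shot('top','top0');s=shot('side','side0');st()
for n,p in(('top',t),('side',s)):print(n,p['eye'],np.array(p['attitude']).tolist(),np.array(p['intrinsics']).tolist())
for q in ['lane','label','bottle_red','bottle_green','bottle_yellow','can_left','can_right','scanner','scanner_ring','hook','mug','junction_box','multimeter','tape_roll','wrench','screwdriver']:
    a=manip.find_in(q,t);b=manip.find_in(q,s)
    print(q,[(np.round(k['pixel']),round(k['conf'],2)) for k in a[:2]],[(np.round(k['pixel']),round(k['conf'],2)) for k in b[:2]], tri(t,a[0]['pixel'],s,b[0]['pixel']) if a and b else '')
E
python3 a.py
```

```text
pics
0.1 [269.3 563.5 192.7] [[-0.902, 0.431, -0.001], [0.431, 0.902, -0.001], [0.0, -0.001, -1.0]] [ 1.12  0.35  1.63  0.    1.16 -0.  ] 91.68111800504015 0.0 [-0.7  0.4  0.1]
top [ 490.86   18.42 1436.62] [[0.026169828482246707, -0.9977899882890651, 0.06107601286362472], [-0.9996259075347226, -0.026605933208462475, -0.006337925803407806], [0.007948903232048034, -0.06088730235619481, -0.9981129952811922]] [[460.9612287653512, 0.0, 288.2186293163737], [0.0, 460.9612287653512, 209.18555202492493], [0.0, 0.0, 1.0]]
side [ -48.93 -733.25 1097.82] [[0.764241714510661, -0.44426942751576687, 0.46750323803864496], [-0.6448167947410276, -0.539943382698707, 0.5409920930104107], [0.012079032316893109, -0.714902664182118, -0.6991196447844938]] [[477.5736794284771, 0.0, 282.4927121702941], [0.0, 477.5736794284771, 205.29213451656503], [0.0, 0.0, 1.0]]
lane [(array([292., 177.]), 0.92)] [(array([306., 235.]), 0.84), (array([408., 315.]), 0.52)] (array([685.6 ,  -1.58, -45.54]), np.float64(0.6930425427027989))
label [(array([196., 153.]), 0.87)] [(array([261., 150.]), 0.63), (array([410., 315.]), 
[... 1369 characters left out ...]
ay([346., 142.]), 0.93)] [(array([366., 231.]), 0.85)] (array([ 785.95, -161.62,   38.69]), np.float64(6.680474441083972))
multimeter [(array([295., 143.]), 0.97)] [(array([330., 205.]), 0.77)] (array([780.33,  -5.48,  35.07]), np.float64(0.6382489472231194))
tape_roll [(array([232., 238.]), 0.52)] [(array([223., 220.]), 0.89)] (array([487.58, 178.05,  12.23]), np.float64(4.468681367700813))
wrench [(array([425., 187.]), 0.69), (array([334., 253.]), 0.23)] [(array([410., 317.]), 0.81)] (array([ 664.62, -422.22,    4.23]), np.float64(11.302318938212945))
screwdriver [(array([445., 249.]), 0.82)] [(array([379., 373.]), 0.69)] (array([ 472.39, -477.38,   25.  ]), np.float64(14.590324390402161))
```

```bash
python3 - <<'E'
import cv2
for n,(x0,x1,y0,y1) in {'top':(120,400,110,300),'side':(140,420,120,330)}.items():
    i=cv2.imread(f'pics/{n}0.png')[y0:y1,x0:x1];i=cv2.resize(i,None,fx=2.85,fy=2.85,interpolation=cv2.INTER_CUBIC);cv2.imwrite(f'pics/{n}0c.png',i);print(i.shape)
E
```

```text
(542, 798, 3)
(598, 798, 3)
```

View pics/top0c.png

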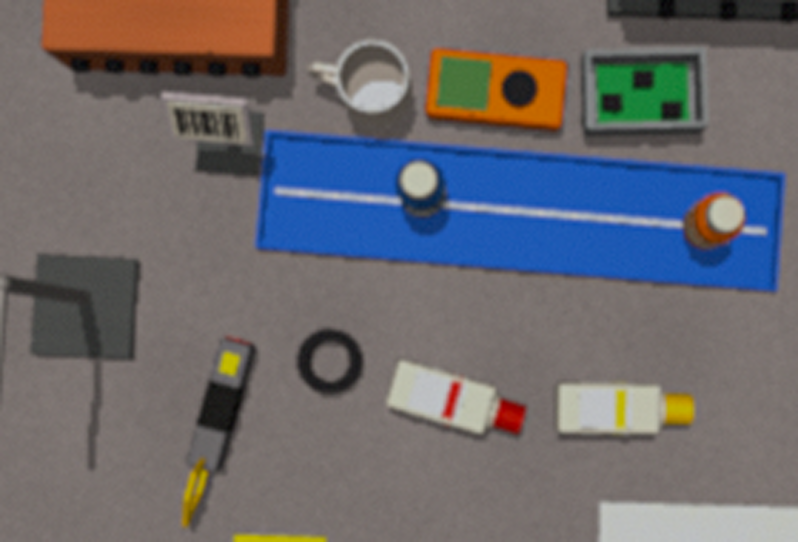

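View pics/side0c.png

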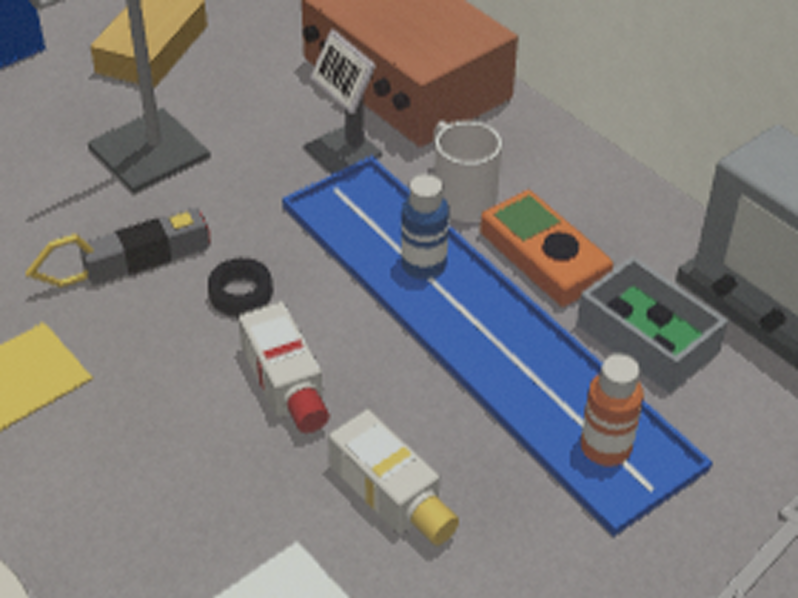

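The top view shows two bottles. Red lies at crop (455,398) and yellow at (625,408), both with caps to the right; there is no green one. The cans stand at (420,185) and (715,220), and the scanner at (220,410) points away from the robot. The side view agrees, with the label at (340,70) and the hook's base at (150,150).

```bash
python3 - <<'E'
import cv2
a=cv2.imread('pics/top0.png')[170:270,60:210];b=cv2.imread('pics/side0.png')[20:220,120:280]
a=cv2.resize(a,(600,400),interpolation=cv2.INTER_CUBIC)
cv2.imwrite('pics/hk_t.png',a);b=cv2.resize(b,(480,600),interpolation=cv2.INTER_CUBIC);cv2.imwrite('pics/hk_s.png',b)
from h import *
np.set_printoptions(suppress=True,precision=1)
t=shot('top');s=shot('side')
T=lambda x,y:(120+x/2.85,110+y/2.85)
S=lambda x,y:(140+x/2.85,120+y/2.85)
for n,z,L in[('lane',14,[(266,131),(783,175),(777,291),(257,248)]),('red',52,[(402,361),(388,405),(497,385),(488,433)]),('redcap',43,[(525,403),(520,433)]),('yel',52,[(559,385),(559,435),(659,383),(661,433)]),('yelcap',43,[(693,395),(693,425)]),('can',120,[(419,180),(726,213)]),('scan',40,[(224,339),(254,346),(189,459),(218,470)]),('loop',34,[(186,525)])]:
    print(n,[onz(t,T(*p),z)[:2] for p in L])
print('side red', [onz(s,S(*p),52)[:2] for p in[(240,321),(285,305),(265,405),(318,375)]])
print('side yel', [onz(s,S(*p),52)[:2] for p in[(330,447),(367,411),(405,500),(438,468)]])
print('label TL TR BR BL',[tri(t,T(*a),s,S(*b)) for a,b in [((208,120),(342,70))]])
print('redtri',tri(t,T(402,361),s,S(285,305)),tri(t,T(388,405),s,S(240,321)))
print('yeltri',tri(t,T(559,385),s,S(367,411)),tri(t,T(559,435),s,S(330,447)))
E
```

```text
lane [array([737.5, 246.5]), array([ 704.6, -319. ]), array([ 577.5, -314. ]), array([609.2, 251.7])]
red [array([490.9,  88.9]), array([444.5, 102.2]), array([468.4, -11.7]), array([417.9,  -3.5])]
redcap [array([450. , -41.9]), array([418.3, -37.4])]
yel [array([470.1, -76.8]), array([417.8, -78. ]), array([ 474.9, -182. ]), array([ 422.6, -185.1])]
yelcap [array([ 463.1, -219.6]), array([ 431.5, -220.1])]
can [array([673.5,  73.7]), array([ 648.5, -236.8])]
scan [array([509.3, 278.8]), array([502.7, 246.8]), array([381.9, 310.9]), array([371.2, 279.9])]
loop [array([312.2, 312.5])]
side red [array([443. ,  97.1]), array([492.4,  85.7]), array([397.7,  -9.4]), array([460.9, -12.1])]
side yel [array([415.3, -90.2]), array([469.9, -78.8]), array([ 431.3, -182.1]), array([ 478.5, -174.3])]
label TL TR BR BL [(array([727.7, 286.3, 128.3]), np.float64(1.2794469411766398))]
redtri (array([492.2,  88.1,  50.2]), np.float64(3.0386987599268576)) (array([445. , 102. ,  46.5]), np.float64(1.648811026463562))
yeltri (array([470.4, -77.3,  50. ]), np.float64(1.006822534639195)) (array([419.2, -80.5,  38.7]), np.float64(5.185676223757537))
```

View pics/hk_t.png

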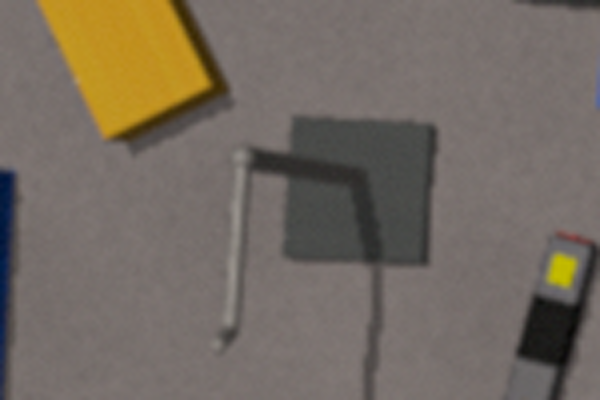

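View pics/hk_s.png

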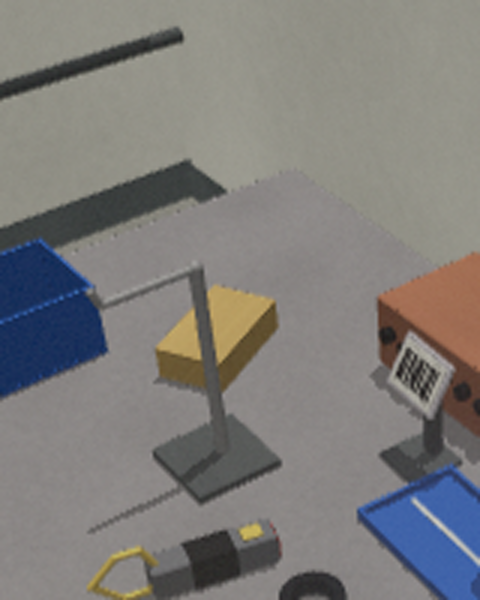

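The top crop shows the hook's bar from the post at about (243,155) to the tip at (220,345). The side crop shows the post top at (195,267) and the tip at (93,297). I start by moving over to the yellow bottle.

Request:
drive_tool([
  [[0.2, -4.8, 0, 0, 0, 0], [0.4, -9.6, 0, 0, 0, 0], [0.6, -14.4, 0, 0, 0, 0], [0.8, -19.2, 0, 0, 0, -2], [1, -24, 0, 0, 0, -10], [2, -28.5, 0, 0, 0, -18], [4, -33, 0, 0, 0, -26], [6, -37.5, 0, 0, 0, -34], [8, -42, 0, 0, 0, -42], [10, -46.5, 0, 0, 0, -50]],
], grip=9)

```text
time_s: 2.8
tcp_pos: [370.1, 97.1, 193.8]
ee_rot: [[-0.244, 0.97, 0.001], [0.97, 0.244, 0.0], [0.0, 0.002, -1.0]]
ft_force: [0.4, 0.6, 0.9]
opening: 89.7
grasp_force: 0.0
```

```bash
python3 - <<'E'
from h import *
np.set_printoptions(suppress=True,precision=1)
t=shot('top');s=shot('side');st()
T=lambda x,y:(60+x/4,170+y/4)
S=lambda x,y:(120+x/3,20+y/3)
print(tri(t,T(243,155),s,S(195,267)),tri(t,T(220,345),s,S(93,297)))
for q in [(243,155),(232,315)]:print(onz(t,T(*q),262))
for q in [(195,268),(105,302)]:print(onz(s,S(*q),262))
print('foot',[onz(t,T(*q),12)[:2] for q in [(292,117),(435,123),(428,264),(284,258)]])
print('label corners top',[onz(t,(120+x/2.85,110+y/2.85),z)[:2] for x,y,z in [(165,96,152),(247,100,152),(245,146,98),(172,140,98)]])
E
```

```text
2.9 [371.5  94.1 193.7] [[-0.238, 0.971, 0.002], [0.971, 0.238, -0.001], [-0.002, 0.001, -1.0]] [ 0.2 -0.   2.1 -0.   1.1  0. ] 90.17235791233688 0.0 [-0.3  0.3  0.1]
(array([552.1, 437.1, 262.8]), np.float64(0.7448604919494903)) (array([434.1, 440.1, 274.7]), np.float64(3.886999772646319))
[552.5 437.2 262. ]
[450.9 439.2 262. ]
[551.4 436.9 262. ]
[447.9 441.1 262. ]
foot [array([596., 490.]), array([594.3, 379.5]), array([485.4, 380.3]), array([487.1, 491.1])]
label corners top [array([745.6, 325.1]), array([743.9, 244.2]), array([706.8, 254. ]), array([710.9, 329. ])]
```

Request:
drive_tool([
  [[1.2, -4, 0, 0, 0, -2], [2.5, -8, 0, 0, 0, -4], [3.8, -12, 0, 0, 0, -6], [5.2, -16, 0, 0, 0, -8], [6.6, -20, 0, 0, 0, -10], [7.7, -23.5, 0, 0, 0, -12], [7.7, -23.5, -2, 0, 0, -12], [7.7, -23.5, -6, 0, 0, -12], [7.7, -23.5, -8, 0, 0, -12], [7.7, -23.5, -8, 0, 0, -12]],
])

```text
time_s: 3.9
tcp_pos: [444.5, -134.9, 110.9]
ee_rot: [[-0.044, 0.999, -0.005], [0.999, 0.044, 0.002], [0.002, -0.005, -1.0]]
ft_force: [-0.1, 0.5, 0.1]
opening: 90.3
grasp_force: 0.0
```

```bash
python3 - <<'E'
from h import *
st()
E
```

```text
3.9 [ 444.5 -134.9  110.9] [[-0.044, 0.999, -0.005], [0.999, 0.044, 0.002], [0.002, -0.005, -1.0]] [-0.3   0.21  2.04  0.    0.89 -0.34] 90.34563065151927 0.0 [-0.1  0.5  0.1]
```

Request:
drive_tool([
  [[0.2, 0, -3, 0, 0, 0], [0.2, 0, -6, 0, 0, 0], [0.2, 0, -8, 0, 0, 0], [0.2, 0, -9.2, 0, 0, 0], [0.2, 0, -9.2, 0, 0, 0], [0.2, 0, -9.2, 0, 0, 0], [0.2, 0, -9.2, 0, 0, 0], [0.2, 0, -9.2, 0, 0, 0], [0.2, 0, -9.2, 0, 0, 0], [0.2, 0, -9.2, 0, 0, 0]],
])

```text
time_s: 4.9
tcp_pos: [448.7, -136.2, 21.7]
ee_rot: [[-0.043, 0.999, 0.001], [0.999, 0.043, -0.0], [-0.0, 0.001, -1.0]]
ft_force: [0.4, 0.5, -0.3]
opening: 90.0
grasp_force: 0.0
```

Request:
drive_tool([
  [[0, 0, 0, 0, 0, 0], [0, 0, 0, 0, 0, 0], [0, 0, 0, 0, 0, 0], [0, 0, 0, 0, 0, 0], [0, 0, 0, 0, 0, 0], [0, 0, 0, 0, 0, 0], [0, 0, 0, 0, 0, 0], [0, 0, 0, 0, 0, 0], [0, 0, 0, 0, 0, 0], [0, 0, 0, 0, 0, 0]],
], grip=4.5, newtons=25)

```text
time_s: 5.9
tcp_pos: [448.3, -136.1, 21.2]
ee_rot: [[-0.043, 0.999, -0.0], [0.999, 0.043, 0.0], [0.0, -0.0, -1.0]]
ft_force: [-0.5, -0.6, 0.0]
opening: 52.3
grasp_force: 24.9
```

Request:
drive_tool([
  [[0, 0, 2, 0, 0, 0], [0, 0, 5, 0, 0, 0], [0, 0, 8, 0, 0, 0], [0, 0, 11, 0, 0, 0], [0, 0, 14, 0, 0, 0], [0, 0, 17, 0, 0, 0], [0, 0, 19, 0, 0, 0], [0, 0, 20, 0, 0, 0], [0, 0, 20, -5, 0, 0], [0, 0, 20, -10, 0, 0]],
])

```text
time_s: 6.9
tcp_pos: [448.5, -136.8, 221.2]
ee_rot: [[-0.041, 0.999, 0.001], [0.983, 0.04, -0.177], [-0.176, -0.007, -0.984]]
ft_force: [-1.0, -0.2, -3.7]
opening: 51.7
grasp_force: 24.9
```

```bash
cat >> h.py <<'E'
from scipy.spatial.transform import Rotation as Ro
def plan(zx,xx,pos,n=None,cur=None):
    "rotvec rows toward tool z=zx, tool x~xx, pos; from current measured"
    s=manip.sense();R=np.array(s['ee_rot']) if cur is None else cur
    z=np.array(zx,float);z/=np.linalg.norm(z);x=np.array(xx,float);x-=z*(x@z);x/=np.linalg.norm(x)
    G=np.stack([x,np.cross(z,x),z],1);v=Ro.from_matrix(G@R.T).as_rotvec(degrees=True)
    d=(np.array(pos)-np.array(s['tcp_pos']))/10
    print('q',np.round(s['q'],2),'d',np.round(d,2),'rv',np.round(v,2),'ang',np.linalg.norm(v))
    return d,v
E
python3 -c "
from h import *
plan((.998,-.058,0),(0,0,-1),(580,-133,210))
plan((.5,-.866,0),(0,0,-1),(580,-133,210))"
```

```text
q [-0.16  0.06  1.96 -0.2   1.11 -0.11] d [13.15  0.38 -1.12] rv [-61.41 -60.8   69.56] ang 110.93421835923637
q [-0.16  0.06  1.96 -0.2   1.11 -0.11] d [13.15  0.38 -1.12] rv [-77.26 -22.71  23.29] ang 83.8277585423232
```

Request:
drive_tool([
  [[0.6, 0, 0, -4.3, -4.26, 4.87], [1.2, 0, 0, -8.6, -8.5, 9.7], [1.8, 0, 0, -12.9, -12.8, 14.6], [2.4, 0, 0, -17.2, -17, 19.5], [3, 0, 0, -21.5, -21.3, 24.3], [3.6, 0, 0, -25.8, -25.5, 29.2], [4.2, 0, 0, -30.1, -29.8, 34.1], [4.8, 0, 0, -34.4, -34, 39], [5.4, 0, 0, -38.7, -38.3, 43.8], [6, 0, 0, -43, -42.6, 48.7]],
])

```text
time_s: 7.9
tcp_pos: [472.4, -140.4, 301.0]
ee_rot: [[-0.389, 0.511, 0.766], [0.468, 0.826, -0.314], [-0.794, 0.236, -0.561]]
ft_force: [0.2, -0.5, -3.0]
opening: 51.6
grasp_force: 25.0
```

```bash
python3 -c "
from h import *
plan((.998,-.058,0),(0,0,-1),(580,-133,210))"
```

```text
q [-0.12 -0.38  2.5  -1.29  0.23  0.16] d [10.76  0.74 -9.1 ] rv [-23.33 -29.66  23.21] ang 44.301367325332556
```

```bash
cat > kin.py <<'E'
from h import *
from scipy.optimize import least_squares
def fk(q,p):
    H,a,L1,L2,L3,e=p
    Ry=lambda t:Ro.from_euler('y',t).as_matrix();Rz=lambda t:Ro.from_euler('z',t).as_matrix()
    A=Rz(q[0]);B=A@Ry(q[1]);C=B@Ry(q[2]);D=C@Rz(q[3])@Ry(q[4]);E=D@Rz(q[5])
    pos=np.array([0,0,H])+A@[a,0,0]+B@[0,0,L1]+C@[e,0,L2]+D@[0,0,L3]
    R=E@Rz(np.pi/2)
    return pos,R
E
python3 - <<'E'
from kin import *
s=manip.sense()
D=[([1.123,.353,1.633,0,1.155,-.002],(269.486,563.919,193.283)),([.2,0,2.1,0,1.1,0],None),([-.3,.21,2.04,0,.89,-.34],(444.5,-134.9,110.9)),([-.16,.06,1.96,-.2,1.11,-.11],(448.5,-136.8,221.2)),(s['q'],s['tcp_pos'])]
D=[d for d in D if d[1]]
f=lambda p:np.concatenate([(fk(q,p)[0]-np.array(x))[[0,1,2]] for q,x in D]+[[p[1]*.02,p[5]*.02,(p[2]-p[3])*.002]])
r=least_squares(f,[330,0,450,450,200,0]);print(r.x,r.fun);print(fk(s['q'],r.x)[1],np.array(s['ee_rot']));print(list(np.round(s['q'],4)),s['tcp_pos'])
E
ls -la; python3 -c "
from rig import manip;print([x for x in dir(manip) if x[0]!='_'])"
```

```text
total 24
drwxr-xr-x  3 agent agent 4096 Nov 30 09:15 .
drwxr-xr-x 23 root  root  4096 Nov 30 09:11 ..
-rw-r--r--  1 agent agent  660 Nov 30 09:11 a.py
-rw-r--r--  1 agent agent 1473 Nov 30 09:15 h.py
-rw-r--r--  1 agent agent  367 Nov 30 09:15 kin.py
drwxr-xr-x  2 agent agent 4096 Nov 30 09:13 pics
['PlanningError', 'camera', 'find_in', 'finish_job', 'sense', 'tcp_to_tips']Traceback (most recent call last):
  File "<stdin>", line 4, in <module>
ValueError: The truth value of an array with more than one element is ambiguous. Use a.any() or a.all()
```

```bash
python3 - <<'E'
from kin import *
np.set_printoptions(suppress=True,precision=3)
s=manip.sense()
D=[([1.123,.353,1.633,0,1.155,-.002],(269.486,563.919,193.283)),([-.3,.21,2.04,0,.89,-.34],(444.5,-134.9,110.9)),([-.16,.06,1.96,-.2,1.11,-.11],(448.5,-136.8,221.2)),(s['q'],s['tcp_pos'])]
f=lambda p:np.concatenate([(fk(q,p)[0]-np.array(x)) for q,x in D]+[[p[1]*.02,p[5]*.02,(p[2]-p[3])*.002]])
r=least_squares(f,[330,0,450,450,200,0]);print(r.x,r.fun);print(fk(s['q'],r.x)[1],np.array(s['ee_rot']));print(list(np.round(s['q'],4)),s['tcp_pos'])
E
```

```text
[311.532  -7.485 558.837 509.419 374.883  65.821] [ 1.352 -0.073  2.029 -0.627 -2.406  1.092 -1.474 -2.914 -1.171  0.332
 -0.277 -1.951 -0.15   1.316  0.099]
[[-0.389  0.511  0.766]
 [ 0.468  0.826 -0.314]
 [-0.794  0.236 -0.561]] [[-0.389  0.511  0.766]
 [ 0.468  0.826 -0.314]
 [-0.794  0.236 -0.561]]
[np.float64(-0.1231), np.float64(-0.3773), np.float64(2.4968), np.float64(-1.2948), np.float64(0.2282), np.float64(0.1576)] [ 472.408 -140.44   300.986]
```

```bash
cat >> kin.py <<'E'
P=[311.532,-7.485,558.837,509.419,374.883,65.821]
LO=np.array([-2.63,-.92,.06,-1.3,0,-3.02])+.03;HI=np.array([2.63,2.1,2.66,4.44,2.69,3.02])-.03
def frame(zx,xx):
    z=np.array(zx,float);z/=np.linalg.norm(z);x=np.array(xx,float);x-=z*(x@z);x/=np.linalg.norm(x)
    return np.stack([x,np.cross(z,x),z],1)
def ik(pos,R,q0=None,n=12):
    rng=np.random.default_rng(0);out=[]
    for k in range(n if q0 is None else 1):
        g=rng.uniform(LO,HI) if q0 is None else np.clip(q0,LO+.001,HI-.001)
        def f(q):
            p,E=fk(q,P);return np.r_[(p-pos)/100,Ro.from_matrix(E@R.T).as_rotvec()]
        r=least_squares(f,g,bounds=(LO,HI),max_nfev=80)
        if np.abs(r.fun).max()<.01 and not any(np.abs(r.x-o).max()<.05 for o in out): out.append(r.x)
    return out
E
python3 - <<'E'
from kin import *
np.set_printoptions(suppress=True,precision=2)
for ph in (0,20,35):
  for ps in (-30,-3,30,60,87):
    a,b=np.radians([ph,ps]);z=np.array([np.cos(a)*np.cos(b),np.cos(a)*np.sin(b),-np.sin(a)])
    R=frame(z,(0,0,-1)); ax=np.array([651,-133,63.])
    print(ph,ps,ik(ax+5*z,R))
E
```

```text
0 -30 [array([0.16, 1.13, 2.21, 3.83, 1.72, 1.69])]
0 -3 [array([-0.38,  1.16,  2.26,  2.8 ,  1.83,  1.48])]
0 30 [array([-0.77,  1.08,  1.99,  1.85,  1.55,  1.65])]
0 60 [array([-0.77,  1.12,  1.59,  1.34,  1.67,  1.99])]
0 87 [array([-0.67,  1.25,  1.18,  1.08,  1.96,  2.19])]
20 -30 [array([0.12, 0.8 , 2.29, 3.79, 1.18, 1.54])]
20 -3 [array([-0.36,  0.81,  2.35,  2.83,  1.23,  1.57])]
20 30 [array([-0.72,  0.81,  2.07,  1.79,  1.15,  1.85])]
20 60 [array([-0.74,  0.9 ,  1.68,  1.21,  1.38,  2.12])]
20 87 [array([-0.65,  1.04,  1.3 ,  0.9 ,  1.71,  2.21])]
35 -30 [array([0.05, 0.58, 2.26, 3.89, 0.71, 1.32])]
35 -3 [array([-0.32,  0.57,  2.3 ,  2.79,  0.7 ,  1.69])]
35 30 [array([-0.63,  0.63,  2.07,  1.64,  0.85,  2.12])]
35 60 [array([-0.67,  0.76,  1.72,  1.07,  1.18,  2.29])]
35 87 [array([-0.6 ,  0.9 ,  1.39,  0.78,  1.52,  2.27])]
```

```bash
cat >> kin.py <<'E'
def jpath(qs,pos,R,n):
    "rows of a joint-straight path from the present q to ik near qs"
    s=manip.sense();q0=np.array(s['q']);p0,E0=fk(q0,P);sol=ik(np.array(pos,float),R,qs)
    if not sol: print('no ik');return
    q1=sol[0];print('to',np.round(q1,2),'pos now',np.round(s['tcp_pos'],1));rows=[]
    for k in range(1,n+1):
        p,E=fk(q0+(q1-q0)*k/n,P);v=Ro.from_matrix(E@E0.T).as_rotvec(degrees=True);rows.append([*np.round((p-p0)/10,1).tolist(),*np.round(v,1).tolist()])
    st=np.abs(q1-q0)/n*10;print('max jspeed',st.round(2))
    for i in range(0,n,10):print(rows[i:i+10])
    return q1
E
python3 - <<'E'
from kin import *
np.set_printoptions(suppress=True,precision=2)
R0=frame((0,0,-1),(-.043,.999,0))
jpath([-.25,.1,2.05,0,.95,-.3],(448.5,-136.5,100),R0,10)
for ph in (20,25,30):
  a=np.radians(ph);print(ph,ik(np.array([448,-135,25.]),frame((0,np.sin(a),-np.cos(a)),(-.043,.999,0))))
  for ps in(10,30):
    b=np.radians(ps);z=np.array([np.cos(a)*np.cos(b),np.cos(a)*np.sin(b),-np.sin(a)]);R=frame(z,(0,0,-1))
    print(ps,ik(np.array([651,-133,63.])+5*z,R),ik(np.array([658,-19,63.])+5*z,R))
E
```

```text
to [-0.3   0.24  2.04  0.    0.87 -0.34] pos now [ 472.4 -140.4  301. ]
max jspeed [0.17 0.61 0.46 1.29 0.64 0.5 ]
[[0.3, -2.7, -1.2, 2.6, 2.5, -6.2], [0.3, -4.9, -2.9, 5.5, 5.5, -12.1], [-0.1, -6.5, -4.9, 8.6, 8.9, -17.8], [-0.6, -7.4, -7.2, 12.1, 12.7, -23.1], [-1.3, -7.7, -9.6, 16.0, 16.8, -28.0], [-1.9, -7.3, -12.0, 20.3, 21.2, -32.4], [-2.5, -6.2, -14.3, 24.9, 25.7, -36.4], [-2.8, -4.5, -16.5, 30.1, 30.4, -39.7], [-2.8, -2.2, -18.4, 35.7, 35.0, -42.5], [-2.4, 0.4, -19.9, 41.8, 39.5, -44.7]]
20 [array([-0.53,  0.47,  1.98,  0.38,  0.91, -0.84])]
10 [array([-0.56,  0.8 ,  2.27,  2.39,  1.17,  1.63])] [array([-0.25,  0.81,  2.34,  2.72,  1.23,  1.57])]
30 [array([-0.72,  0.81,  2.07,  1.79,  1.15,  1.85])] [array([-0.5 ,  0.79,  2.19,  2.07,  1.14,  1.72])]
25 [array([-0.58,  0.51,  1.95,  0.44,  0.98, -0.93])]
10 [array([-0.54,  0.72,  2.27,  2.37,  1.02,  1.69])] [array([-0.23,  0.72,  2.34,  2.72,  1.06,  1.61])]
30 [array([-0.69,  0.74,  2.08,  1.76,  1.05,  1.92])] [array([-0.47,  0.72,  2.19,  2.04,  1.02,  1.79])]
30 [array([-0.62,  0.55,  1.92,  0.49,  1.06, -1.  ])]
10 [array([-0.51,  0.64,  2.26,  2.34,  0.87,  1.77])] [array([-0.21,  0.64,  2.33,  2.7 ,  0.88,  1.66])]
30 [array([-0.67,  0.68,  2.07,  1.71,  0.95,  2.01])] [array([-0.44,  0.66,  2.19,  2.  ,  0.9 ,  1.88])]
```

Request:
drive_tool([
  [[0.3, -2.7, -1.2, 2.6, 2.5, -6.2], [0.3, -4.9, -2.9, 5.5, 5.5, -12.1], [-0.1, -6.5, -4.9, 8.6, 8.9, -17.8], [-0.6, -7.4, -7.2, 12.1, 12.7, -23.1], [-1.3, -7.7, -9.6, 16, 16.8, -28], [-1.9, -7.3, -12, 20.3, 21.2, -32.4], [-2.5, -6.2, -14.3, 24.9, 25.7, -36.4], [-2.8, -4.5, -16.5, 30.1, 30.4, -39.7], [-2.8, -2.2, -18.4, 35.7, 35, -42.5], [-2.4, 0.4, -19.9, 41.8, 39.5, -44.7]],
])

```text
time_s: 8.9
tcp_pos: [447.8, -136.6, 100.3]
ee_rot: [[-0.036, 0.999, -0.009], [0.999, 0.036, 0.005], [0.005, -0.009, -1.0]]
ft_force: [-0.8, -0.6, -3.7]
opening: 51.2
grasp_force: 25.0
```

```bash
python3 -c "
from h import *
plan((0,0,-1),(-.043,.999,0),(448.5,-136,23));st()"
```

```text
q [-0.3   0.24  2.04  0.    0.87 -0.34] d [ 0.07  0.06 -7.73] rv [-0.29 -0.5   0.41] ang 0.7070231664624897
8.9 [ 447.8 -136.6  100.3] [[-0.036, 0.999, -0.009], [0.999, 0.036, 0.005], [0.005, -0.009, -1.0]] [-0.3   0.24  2.04  0.    0.87 -0.34] 51.23264873541045 24.97562438249588 [-0.8 -0.6 -3.7]
```

Request:
drive_tool([
  [[0, 0, -2, 0, 0, 0], [0, 0, -4, 0, 0, 0], [0, 0, -5.5, 0, 0, 0], [0, 0, -6.5, 0, 0, 0], [0, 0, -7.2, 0, 0, 0], [0, 0, -7.6, -0.3, -0.5, 0.4], [0, 0, -7.8, -0.3, -0.5, 0.4], [0, 0, -7.8, -0.3, -0.5, 0.4], [0, 0, -7.8, -0.3, -0.5, 0.4], [0, 0, -7.8, -0.3, -0.5, 0.4]],
])

```text
time_s: 9.9
tcp_pos: [448.7, -138.1, 24.2]
ee_rot: [[-0.045, 0.999, 0.004], [0.999, 0.045, -0.006], [-0.006, 0.004, -1.0]]
ft_force: [-0.3, -0.1, -2.0]
opening: 51.8
grasp_force: 25.0
```

Request:
drive_tool([
  [[0, 0, 0, 0, 0, 0], [0, 0, 0, 0, 0, 0], [0, 0, 0, 0, 0, 0], [0, 0, 0, 0, 0, 0], [0, 0, 0, 4, 0, 0], [0, 0, 0.1, 9, 0, 0], [0, 0, 0.2, 14, 0, 0], [0, 0, 0.3, 19, 0, 0], [0, 0, 0.3, 25, 0, 0], [0, 0, 0.3, 25, 0, 0]],
], grip=7.5)

```text
time_s: 10.9
tcp_pos: [448.6, -139.9, 25.9]
ee_rot: [[-0.042, 0.999, 0.005], [0.907, 0.036, 0.42], [0.419, 0.022, -0.908]]
ft_force: [0.4, -0.0, 0.0]
opening: 75.1
grasp_force: 0.0
```

Request:
drive_tool([
  [[0, 0, 0, 0, 0, 0], [0, 0, 0, 0, 0, 0], [0, 0, 0, 0, 0, 0], [0, 0, 0, 0, 0, 0], [0, 0, 0, 0, 0, 0], [0, 0, 0, 0, 0, 0], [0, 0, 0, 0, 0, 0], [0, 0, 2, 0, 0, 0], [0, 0, 4, 0, 0, 0], [0, 0, 6, 0, 0, 0]],
], grip=4.5, newtons=25)

```text
time_s: 11.9
tcp_pos: [447.7, -138.2, 86.8]
ee_rot: [[-0.045, 0.999, 0.002], [0.908, 0.04, 0.417], [0.417, 0.021, -0.909]]
ft_force: [0.8, 0.4, -2.8]
opening: 51.6
grasp_force: 25.0
```

```bash
python3 - <<'E'
from kin import *
np.set_printoptions(suppress=True,precision=2)
st()
a,b=np.radians([25,30]);z=np.array([np.cos(a)*np.cos(b),np.cos(a)*np.sin(b),-np.sin(a)]);R=frame(z,(0,0,-1))
jpath([-.69,.6,2,1.76,1.05,1.92],np.array([610,-160,230.]),R,20)
E
```

```text
11.9 [ 447.7 -138.2   86.8] [[-0.045, 0.999, 0.002], [0.908, 0.04, 0.417], [0.417, 0.021, -0.909]] [-0.59  0.4   1.94  0.4   1.09 -0.87] 51.574710502107465 24.968120455741882 [ 0.8  0.4 -2.8]
to [-0.81  0.37  2.11  1.47  1.09  2.31] pos now [ 447.7 -138.2   86.8]
max jspeed [0.11 0.01 0.09 0.53 0.   1.59]
[[0.7, 0.9, 0.4, 2.2, 3.1, -11.0], [1.4, 1.7, 0.8, 4.7, 6.4, -21.8], [2.2, 2.4, 1.3, 7.5, 10.1, -32.5], [3.0, 3.0, 1.9, 10.5, 14.1, -43.0], [3.9, 3.5, 2.4, 13.7, 18.4, -53.3], [4.8, 4.0, 3.1, 17.2, 23.0, -63.3], [5.7, 4.3, 3.8, 20.9, 28.1, -73.2], [6.7, 4.4, 4.5, 24.8, 33.5, -82.7], [7.6, 4.5, 5.2, 29.0, 39.3, -91.9], [8.6, 4.5, 6.0, 33.3, 45.7, -100.7]]
[[9.5, 4.3, 6.8, 37.8, 52.5, -109.1], [10.5, 4.1, 7.6, 42.6, 59.9, -117.0], [11.4, 3.7, 8.4, 47.5, 68.0, -124.3], [12.3, 3.2, 9.3, 52.5, 76.7, -130.9], [13.1, 2.6, 10.1, 57.7, 86.2, -136.6], [14.0, 1.8, 11.0, -61.3, -93.9, 137.7], [14.8, 1.0, 11.9, -59.0, -93.1, 125.3], [15.5, 0.1, 12.7, -56.5, -92.2, 113.0], [16.1, -1.0, 13.6, -53.8, -91.2, 100.7], [16.8, -2.1, 14.5, -50.9, -90.1, 88.6]]
```

Request:
drive_tool([
  [[0, 0, 3, 0, 0, 0], [0, 0, 6, 0, 0, 0], [0, 0, 9, 0, 0, 0], [0, 0, 11, 0, 0, 0], [0, 0, 13, 0, 0, 0], [0, 0, 14, 0, 0, 0], [0, 0, 14, 0, 0, 0], [0, 0, 14, 0, 0, 0], [0, 0, 14, 0, 0, 0], [0, 0, 14, 0, 0, 0]],
])

```text
time_s: 12.9
tcp_pos: [447.8, -137.8, 225.7]
ee_rot: [[-0.044, 0.999, 0.002], [0.907, 0.04, 0.418], [0.418, 0.02, -0.908]]
ft_force: [0.7, -0.8, -2.4]
opening: 51.6
grasp_force: 25.0
```

```bash
sed -i 's/    for i in range(0,n,10):print(rows\[i:i+10\])/    for i in range(0,n,10):\n        b=np.array([0]*3) if i==0 else np.array(rows[i-1][:3]);B=Ro.identity() if i==0 else Ro.from_rotvec(rows[i-1][3:],degrees=True)\n        print([[*np.round(np.array(r[:3])-b,1).tolist(),*np.round((Ro.from_rotvec(r[3:],degrees=True)*B.inv()).as_rotvec(degrees=True),1).tolist()] for r in rows[i:i+10]])/' kin.py; python3 - <<'E'
from kin import *
a,b=np.radians([25,30]);z=np.array([np.cos(a)*np.cos(b),np.cos(a)*np.sin(b),-np.sin(a)]);R=frame(z,(0,0,-1))
jpath([-.69,.6,2,1.76,1.05,1.92],np.array([620,-150,210.]),R,30)
E
```

```text
to [-0.78  0.41  2.11  1.52  1.06  2.26] pos now [ 447.8 -137.8  225.7]
max jspeed [0.06 0.07 0.1  0.39 0.1  1.  ]
[[0.6, 0.8, -0.3, 1.8, 1.8, -6.8], [1.2, 1.6, -0.5, 3.8, 3.7, -13.5], [1.8, 2.3, -0.7, 5.8, 5.9, -20.2], [2.4, 3.0, -0.8, 7.9, 8.2, -26.8], [3.0, 3.6, -0.9, 10.1, 10.7, -33.4], [3.7, 4.2, -1.0, 12.4, 13.3, -40.0], [4.3, 4.7, -1.1, 14.8, 16.2, -46.4], [5.0, 5.1, -1.1, 17.2, 19.2, -52.8], [5.7, 5.5, -1.1, 19.7, 22.4, -59.2], [6.4, 5.8, -1.1, 22.3, 25.8, -65.4]]
[[0.6, 0.3, 0.0, 3.1, 3.1, -6.2], [1.3, 0.5, 0.0, 6.3, 6.3, -12.4], [2.0, 0.6, 0.1, 9.7, 9.5, -18.4], [2.7, 0.7, 0.1, 13.2, 12.9, -24.5], [3.4, 0.7, 0.2, 16.9, 16.2, -30.3], [4.0, 0.6, 0.2, 20.6, 19.7, -36.1], [4.7, 0.5, 0.3, 24.4, 23.4, -41.8], [5.3, 0.3, 0.3, 28.4, 27.0, -47.4], [5.9, 0.0, 0.3, 32.6, 30.8, -52.8], [6.5, -0.3, 0.4, 36.8, 34.7, -58.2]]
[[0.6, -0.4, 0.0, 4.6, 3.4, -5.4], [1.2, -0.8, 0.0, 9.2, 6.7, -10.8], [1.7, -1.3, -0.1, 14.0, 10.0, -16.1], [2.2, -1.9, -0.1, 19.0, 13.3, -21.3], [2.6, -2.5, -0.2, 24.1, 16.6, -26.4], [3.1, -3.2, -0.3, 29.3, 19.8, -31.5], [3.5, -3.9, -0.4, 34.7, 23.0, -36.4], [3.8, -4.7, -0.5, 40.2, 26.2, -41.3], [4.1, -5.5, -0.7, 45.8, 29.4, -46.0], [4.3, -6.3, -0.9, 51.6, 32.5, -50.5]]
```

Request:
drive_tool([
  [[0.6, 0.8, -0.3, 1.8, 1.8, -6.8], [1.2, 1.6, -0.5, 3.8, 3.7, -13.5], [1.8, 2.3, -0.7, 5.8, 5.9, -20.2], [2.4, 3, -0.8, 7.9, 8.2, -26.8], [3, 3.6, -0.9, 10.1, 10.7, -33.4], [3.7, 4.2, -1, 12.4, 13.3, -40], [4.3, 4.7, -1.1, 14.8, 16.2, -46.4], [5, 5.1, -1.1, 17.2, 19.2, -52.8], [5.7, 5.5, -1.1, 19.7, 22.4, -59.2], [6.4, 5.8, -1.1, 22.3, 25.8, -65.4]],
])

```text
time_s: 13.9
tcp_pos: [512.3, -79.8, 215.0]
ee_rot: [[0.888, 0.38, 0.259], [0.15, -0.772, 0.618], [0.435, -0.51, -0.742]]
ft_force: [-0.8, -0.4, -2.9]
opening: 51.5
grasp_force: 25.0
```

Request:
drive_tool([
  [[0.6, 0.3, 0, 3.1, 3.1, -6.2], [1.3, 0.5, 0, 6.3, 6.3, -12.4], [2, 0.6, 0.1, 9.7, 9.5, -18.4], [2.7, 0.7, 0.1, 13.2, 12.9, -24.5], [3.4, 0.7, 0.2, 16.9, 16.2, -30.3], [4, 0.6, 0.2, 20.6, 19.7, -36.1], [4.7, 0.5, 0.3, 24.4, 23.4, -41.8], [5.3, 0.3, 0.3, 28.4, 27, -47.4], [5.9, 0, 0.3, 32.6, 30.8, -52.8], [6.5, -0.3, 0.4, 36.8, 34.7, -58.2]],
])

```text
time_s: 14.9
tcp_pos: [577.2, -83.2, 218.7]
ee_rot: [[0.559, -0.626, 0.544], [-0.765, -0.137, 0.629], [-0.319, -0.768, -0.556]]
ft_force: [1.1, 0.1, -2.2]
opening: 51.7
grasp_force: 25.0
```

Request:
drive_tool([
  [[0.6, -0.4, 0, 4.6, 3.4, -5.4], [1.2, -0.8, 0, 9.2, 6.7, -10.8], [1.7, -1.3, -0.1, 14, 10, -16.1], [2.2, -1.9, -0.1, 19, 13.3, -21.3], [2.6, -2.5, -0.2, 24.1, 16.6, -26.4], [3.1, -3.2, -0.3, 29.3, 19.8, -31.5], [3.5, -3.9, -0.4, 34.7, 23, -36.4], [3.8, -4.7, -0.5, 40.2, 26.2, -41.3], [4.1, -5.5, -0.7, 45.8, 29.4, -46], [4.3, -6.3, -0.9, 51.6, 32.5, -50.5]],
])

```text
time_s: 15.9
tcp_pos: [620.2, -146.4, 209.7]
ee_rot: [[-0.369, -0.499, 0.784], [-0.206, 0.867, 0.455], [-0.906, 0.007, -0.422]]
ft_force: [0.1, 0.5, -2.4]
opening: 51.9
grasp_force: 25.0
```

```bash
python3 - <<'E'
from kin import *
a,b=np.radians([25,30]);z=np.array([np.cos(a)*np.cos(b),np.cos(a)*np.sin(b),-np.sin(a)])
plan(z,(0,0,-1),np.array([651,-133,64])+4*z)
s=shot('side','s1');cv2.imwrite('pics/s1c.png',cv2.resize(s['color'][100:380,120:440],(640,560)))
E
```

```text
q [-0.79  0.41  2.14  1.52  1.07  2.24] d [  3.39   1.52 -14.74] rv [-0.34 -0.17  0.06] ang 0.38492374686949715
```

View pics/s1c.png

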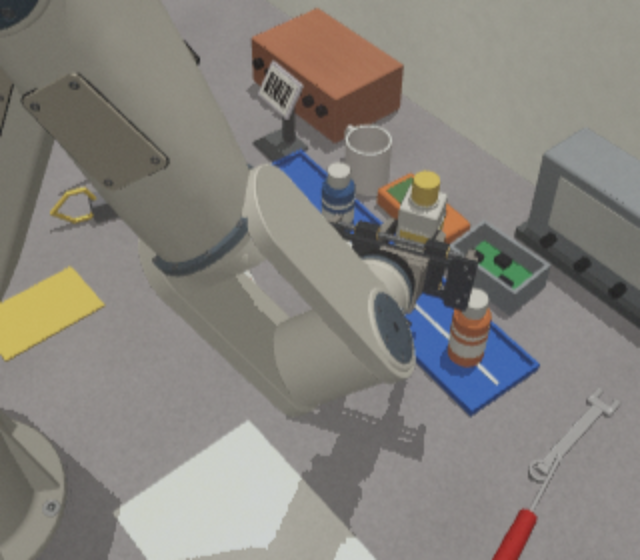

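The yellow bottle is now upright in the gripper at crop (425,210). The gripper's body is wide enough to reach the orange can, so I will turn it closer to square with the lane before lowering.

```bash
python3 - <<'E'
from kin import *
a,b=np.radians([25,8]);z=np.array([np.cos(a)*np.cos(b),np.cos(a)*np.sin(b),-np.sin(a)]);R=frame(z,(0,0,-1))
q=jpath([-.54,.6,2.2,2.3,1.02,1.8],np.array([651,-135,200])+4*z,R,10)
print(ik(np.array([651,-135,64])+4*z,R,q))
E
```

```text
to [-0.52  0.35  2.3   2.23  0.78  2.  ] pos now [ 620.  -146.8  209. ]
max jspeed [0.27 0.07 0.16 0.71 0.29 0.25]
[[1.1, 0.2, 0.3, -0.2, -0.8, -2.2], [2.1, 0.4, 0.6, -0.3, -1.5, -4.4], [2.9, 0.5, 0.7, -0.4, -1.9, -6.6], [3.6, 0.6, 0.8, -0.5, -2.2, -8.8], [4.1, 0.7, 0.8, -0.6, -2.3, -11.0], [4.5, 0.7, 0.7, -0.7, -2.2, -13.1], [4.8, 0.8, 0.5, -0.7, -2.0, -15.3], [4.9, 0.8, 0.3, -0.8, -1.6, -17.5], [4.8, 0.9, -0.1, -0.8, -1.0, -19.6], [4.7, 1.0, -0.6, -0.8, -0.2, -21.6]]
[array([-0.51911818,  0.71275913,  2.28387206,  2.43363146,  1.02193969,
        1.67463043])]
```

Request:
drive_tool([
  [[0.8, 0.2, 0.2, -0.2, -0.8, -2.2], [1.5, 0.4, 0.4, -0.3, -1.5, -4.4], [2.1, 0.6, 0.4, -0.4, -1.9, -6.6], [2.6, 0.7, 0.4, -0.5, -2.2, -8.8], [3, 0.8, 0.4, -0.6, -2.3, -11], [3.2, 0.9, 0.2, -0.7, -2.2, -13.1], [3.4, 1, 0, -0.7, -2, -15.3], [3.5, 1.1, -0.3, -0.8, -1.6, -17.5], [3.5, 1.2, -0.6, -0.8, -1, -19.6], [3.5, 1.2, -1, -0.8, -0.2, -21.6]],
])

```text
time_s: 16.95
tcp_pos: [654.9, -133.6, 199.7]
ee_rot: [[-0.418, -0.149, 0.896], [-0.076, 0.989, 0.129], [-0.905, -0.014, -0.425]]
ft_force: [0.1, 0.3, -1.4]
opening: 51.8
grasp_force: 25.0
```

```bash
cat >> kin.py <<'E'
def place(ps,ph=25):
    a,b=np.radians([ph,ps]);z=np.array([np.cos(a)*np.cos(b),np.cos(a)*np.sin(b),-np.sin(a)]);return z,frame(z,(0,0,-1))
E
python3 - <<'E'
from kin import *
z,R=place(8)
plan(z,(0,0,-1),np.array([651,-135,64])+4*z);st()
E
```

```text
q [-0.53  0.34  2.33  2.23  0.8   1.96] d [ -0.03  -0.09 -13.74] rv [ 0.83 -0.   -0.56] ang 1.0052767443314945
16.95 [ 654.9 -133.6  199.7] [[-0.418, -0.149, 0.896], [-0.076, 0.989, 0.129], [-0.905, -0.014, -0.425]] [-0.53  0.34  2.33  2.23  0.8   1.96] 51.80750960286538 24.97543752193451 [ 0.1  0.3 -1.4]
```

Request:
drive_tool([
  [[0, 0, -3, 0.8, 0, -0.5], [0, 0, -6, 0.8, 0, -0.5], [0, 0, -8.5, 0.8, 0, -0.5], [0, 0, -10.5, 0.8, 0, -0.5], [0, 0, -12, 0.8, 0, -0.5], [0, 0, -12.8, 0.8, 0, -0.5], [0, 0, -13.2, 0.8, 0, -0.5], [0, 0, -13.2, 0.8, 0, -0.5], [0, 0, -13.2, 0.8, 0, -0.5], [0, 0, -13.2, 0.8, 0, -0.5]],
])

```text
time_s: 17.95
tcp_pos: [655.6, -134.1, 69.6]
ee_rot: [[-0.416, -0.14, 0.899], [-0.059, 0.99, 0.127], [-0.908, 0.0, -0.42]]
ft_force: [-1.0, 0.6, -2.8]
opening: 51.3
grasp_force: 25.0
```

Request:
drive_tool([
  [[0, 0, -0.1, 0, 0, 0], [0, 0, -0.2, 0, 0, 0], [0, 0, -0.3, 0, 0, 0], [0, 0, -0.4, 0, 0, 0], [0, 0, -0.4, 0, 0, 0], [0, 0, -0.4, 0, 0, 0], [0, 0, -0.4, 0, 0, 0], [0, 0, -0.4, 0, 0, 0], [0, 0, -0.4, 0, 0, 0], [0, 0, -0.4, 0, 0, 0]],
])

```text
time_s: 18.95
tcp_pos: [655.6, -133.9, 66.3]
ee_rot: [[-0.414, -0.14, 0.9], [-0.058, 0.99, 0.128], [-0.909, 0.001, -0.418]]
ft_force: [-6.9, 1.0, 8.1]
opening: 51.4
grasp_force: 25.0
```

```bash
python3 - <<'E'
from h import *
s=shot('side','s2');t=shot('top','t2');st()
cv2.imwrite('pics/s2c.png',np.hstack([cv2.resize(s['color'][170:290,260:400],(420,360)),cv2.resize(t['color'][140:260,270:400],(390,360))]))
E
```

```text
19.05 [ 655.6 -133.9   66.3] [[-0.414, -0.14, 0.9], [-0.058, 0.99, 0.128], [-0.909, 0.001, -0.418]] [-0.53  0.72  2.33  2.44  1.06  1.64] 51.31913150692686 25.003706216812134 [-6.4 -0.5  9.5]
```

View pics/s2c.png

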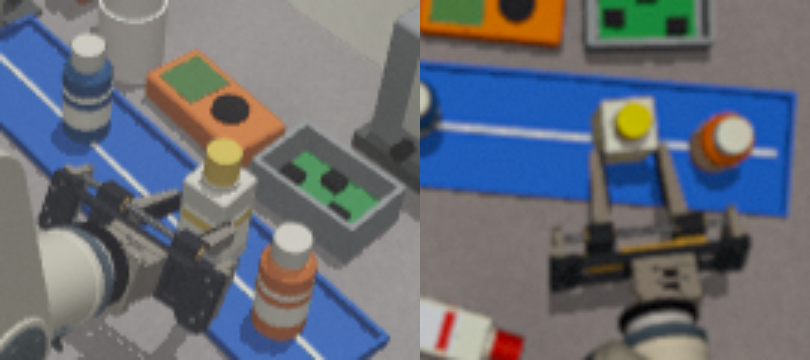

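The yellow bottle stands in the lane at about (225,200) in the side crop, clear of the orange can. The gripper body is clear too, so I release it.

Request:
drive_tool([
  [[0, 0, 0, 0, 0, 0], [0, 0, 0, 0, 0, 0], [0, 0, 0, 0, 0, 0], [0, 0, 0, 0, 0, 0], [0, 0, 0, 0, 0, 0], [-1.3, -0.2, 0.6, 0, 0, 0], [-3.6, -0.5, 1.7, 0, 0, 0], [-6.3, -0.9, 2.9, 0, 0, 0], [-9, -1.3, 4.2, 0, 0, 0], [-12, -1.7, 8, 0, 0, 0]],
], grip=7.2)

```text
time_s: 20.05
tcp_pos: [533.0, -150.1, 142.2]
ee_rot: [[-0.421, -0.14, 0.896], [-0.054, 0.99, 0.13], [-0.905, 0.006, -0.425]]
ft_force: [0.5, -1.4, 1.4]
opening: 72.4
grasp_force: 0.0
```

```bash
python3 - <<'E'
from kin import *
np.set_printoptions(suppress=True,precision=1)
t=shot('top','t3')
T=lambda x,y:(120+x/2.85,110+y/2.85)
print([proj(t,X) for X in [(490.9,88.9,52),(444.5,102.2,52)]])
# red grasp: axis
b=np.array([467.7,95.5]);f=np.array([443,-7.6]);c=np.array([434,-39.7])
u=(c-b)/np.linalg.norm(c-b);g=b+u*60;print('u',u,'grasp',g)
zt=np.array([*(-u*np.sin(np.radians(25))),-np.cos(np.radians(25))])
R=frame(zt,(*-u,0))
print(ik(np.array([*g,26.]),R))
q=jpath([-.3,.3,2.1,.4,1,-.8],np.array([*g,150]),R,40)
E
```

```text
[array([261. , 236.7]), array([256.1, 252.1])]
u [-0.2 -1. ] grasp [453.2  37.3]
[array([-0.3,  0.4,  2.2,  0.7,  0.7, -0.6])]
to [-0.3  0.1  2.1  0.5  1.  -0.4] pos now [ 530.7 -150.   149.3]
max jspeed [0.1 0.1 0.1 0.4 0.  0.5]
[[0.4, 1.3, 0.3, -3.7, -0.7, 4.2], [0.8, 2.6, 0.6, -7.5, -1.6, 8.4], [1.1, 3.9, 0.8, -11.2, -2.5, 12.6], [1.3, 5.2, 1.1, -15.0, -3.6, 16.8], [1.4, 6.4, 1.3, -18.7, -4.7, 21.0], [1.5, 7.6, 1.4, -22.5, -6.0, 25.1], [1.6, 8.8, 1.6, -26.3, -7.3, 29.2], [1.5, 10.0, 1.7, -30.1, -8.8, 33.3], [1.5, 11.1, 1.8, -33.8, -10.3, 37.3], [1.3, 12.2, 1.9, -37.6, -12.0, 41.4]]
[[-0.2, 1.0, 0.1, -3.5, -1.6, 4.2], [-0.4, 2.0, 0.1, -7.1, -3.4, 8.4], [-0.6, 2.9, 0.1, -10.6, -5.3, 12.6], [-0.9, 3.7, 0.1, -14.1, -7.2, 16.7], [-1.2, 4.6, 0.0, -17.5, -9.2, 21.0], [-1.6, 5.3, 0.0, -20.9, -11.2, 25.2], [-1.9, 6.0, -0.1, -24.1, -13.3, 29.4], [-2.3, 6.6, -0.2, -27.5, -15.5, 33.6], [-2.7, 7.2, -0.3, -30.7, -17.8, 37.9], [-3.1, 7.7, -0.4, -33.9, -20.1, 42.1]]
[[-0.4, 0.5, -0.1, -3.1, -2.3, 4.4], [-0.9, 0.8, -0.2, -6.1, -4.5, 8.9], [-1.3, 1.1, -0.4, -9.1, -6.8, 13.2], [-1.7, 1.4, -0.5, -11.9, -9.1, 17.7], [-2.0, 1.6, -0.6, -14.8, -11.4, 22.2], [-2.4, 1.7, -0.8, -17.5, -13.8, 26.7], [-2.8, 1.7, -0.9, -20.3, -16.2, 31.2], [-3.1, 1.7, -1.0, -23.0, -18.5, 35.8], [-3.4, 1.7, -1.1, -25.6, -20.9, 40.3], [-3.7, 1.6, -1.2, -28.1, -23.3, 44.9]]
[[-0.2, -0.2, -0.1, -2.5, -2.2, 4.7], [-0.4, -0.4, -0.2, -5.0, -4.4, 9.4], [-0.6, -0.7, -0.2, -7.5, -6.7, 14.1], [-0.7, -1.0, -0.3, -9.9, -8.8, 18.9], [-0.8, -1.4, -0.3, -12.3, -10.9, 23.7], [-0.8, -1.8, -0.2, -14.7, -13.0, 28.5], [-0.8, -2.2, -0.2, -17.0, -15.1, 33.3], [-0.8, -2.7, -0.1, -19.2, -17.0, 38.2], [-0.7, -3.2, 0.1, -21.5, -19.0, 43.0], [-0.5, -3.8, 0.2, -23.7, -20.9, 48.0]]
```

Request:
drive_tool([
  [[0.4, 1.3, 0.3, -3.7, -0.7, 4.2], [0.8, 2.6, 0.6, -7.5, -1.6, 8.4], [1.1, 3.9, 0.8, -11.2, -2.5, 12.6], [1.3, 5.2, 1.1, -15, -3.6, 16.8], [1.4, 6.4, 1.3, -18.7, -4.7, 21], [1.5, 7.6, 1.4, -22.5, -6, 25.1], [1.6, 8.8, 1.6, -26.3, -7.3, 29.2], [1.5, 10, 1.7, -30.1, -8.8, 33.3], [1.5, 11.1, 1.8, -33.8, -10.3, 37.3], [1.3, 12.2, 1.9, -37.6, -12, 41.4]],
], grip=8.5)

```text
time_s: 21.1
tcp_pos: [547.4, -28.4, 163.9]
ee_rot: [[0.084, -0.645, 0.76], [-0.752, 0.459, 0.473], [-0.654, -0.611, -0.446]]
ft_force: [0.4, -0.1, -0.1]
opening: 85.1
grasp_force: 0.0
```

Request:
drive_tool([
  [[-0.2, 1, 0.1, -3.5, -1.6, 4.2], [-0.4, 2, 0.1, -7.1, -3.4, 8.4], [-0.6, 2.9, 0.1, -10.6, -5.3, 12.6], [-0.9, 3.7, 0.1, -14.1, -7.2, 16.7], [-1.2, 4.6, 0, -17.5, -9.2, 21], [-1.6, 5.3, 0, -20.9, -11.2, 25.2], [-1.9, 6, -0.1, -24.1, -13.3, 29.4], [-2.3, 6.6, -0.2, -27.5, -15.5, 33.6], [-2.7, 7.2, -0.3, -30.7, -17.8, 37.9], [-3.1, 7.7, -0.4, -33.9, -20.1, 42.1]],
])

```text
time_s: 22.1
tcp_pos: [516.0, 48.3, 159.6]
ee_rot: [[0.774, -0.386, 0.502], [-0.632, -0.418, 0.652], [-0.042, -0.822, -0.568]]
ft_force: [-0.1, -0.4, -0.0]
opening: 84.9
grasp_force: 0.0
```

Request:
drive_tool([
  [[-0.4, 0.5, -0.1, -3.1, -2.3, 4.4], [-0.9, 0.8, -0.2, -6.1, -4.5, 8.9], [-1.3, 1.1, -0.4, -9.1, -6.8, 13.2], [-1.7, 1.4, -0.5, -11.9, -9.1, 17.7], [-2, 1.6, -0.6, -14.8, -11.4, 22.2], [-2.4, 1.7, -0.8, -17.5, -13.8, 26.7], [-2.8, 1.7, -0.9, -20.3, -16.2, 31.2], [-3.1, 1.7, -1, -23, -18.5, 35.8], [-3.4, 1.7, -1.1, -25.6, -20.9, 40.3], [-3.7, 1.6, -1.2, -28.1, -23.3, 44.9]],
])

```text
time_s: 23.1
tcp_pos: [478.8, 63.9, 147.5]
ee_rot: [[0.876, 0.414, 0.246], [0.184, -0.761, 0.623], [0.445, -0.5, -0.743]]
ft_force: [0.6, 0.9, 0.3]
opening: 84.9
grasp_force: 0.0
```

Request:
drive_tool([
  [[-0.2, -0.2, -0.1, -2.5, -2.2, 4.7], [-0.4, -0.4, -0.2, -5, -4.4, 9.4], [-0.6, -0.7, -0.2, -7.5, -6.7, 14.1], [-0.7, -1, -0.3, -9.9, -8.8, 18.9], [-0.8, -1.4, -0.3, -12.3, -10.9, 23.7], [-0.8, -1.8, -0.2, -14.7, -13, 28.5], [-0.8, -2.2, -0.2, -17, -15.1, 33.3], [-0.8, -2.7, -0.1, -19.2, -17, 38.2], [-0.7, -3.2, 0.1, -21.5, -19, 43], [-0.5, -3.8, 0.2, -23.7, -20.9, 48]],
])

```text
time_s: 24.1
tcp_pos: [473.8, 25.5, 149.6]
ee_rot: [[0.216, 0.971, 0.101], [0.88, -0.238, 0.41], [0.422, 0.001, -0.907]]
ft_force: [-0.1, 0.6, 0.1]
opening: 84.7
grasp_force: 0.0
```

```bash
python3 - <<'E'
from kin import *
np.set_printoptions(suppress=True,precision=2)
u=np.array([-.242,-.970]);zt=np.array([*(-u*np.sin(np.radians(25))),-np.cos(np.radians(25))])
plan(zt,(*-u,0),(453,37,26));st()
s=shot('side','s4');t=shot('top')
print(manip.find_in('bottle_yellow',s)[:1],manip.find_in('bottle_red',s)[:1],manip.find_in('bottle_yellow',t)[:1])
cv2.imwrite('pics/s4c.png',np.hstack([cv2.resize(s['color'][150:350,180:400],(440,400)),cv2.resize(t['color'][140:280,240:370],(360,388)[::1] if 0 else (360,400))]))
E
```

```text
q [-0.29  0.19  2.06  0.53  0.98 -0.37] d [ -2.08   1.15 -12.36] rv [ 0.03  0.04 -0.22] ang 0.22542598659621507
24.1 [473.8  25.5 149.6] [[0.216, 0.971, 0.101], [0.88, -0.238, 0.41], [0.422, 0.001, -0.907]] [-0.29  0.19  2.06  0.53  0.98 -0.37] 84.72111967278067 0.0 [-0.1  0.6  0.1]
[{'pixel': [332.6, 240.0], 'conf': 0.9}] [{'pixel': [238.6, 247.2], 'conf': 0.68}] [{'pixel': [336.6, 185.7], 'conf': 0.88}]
```

View pics/s4c.png

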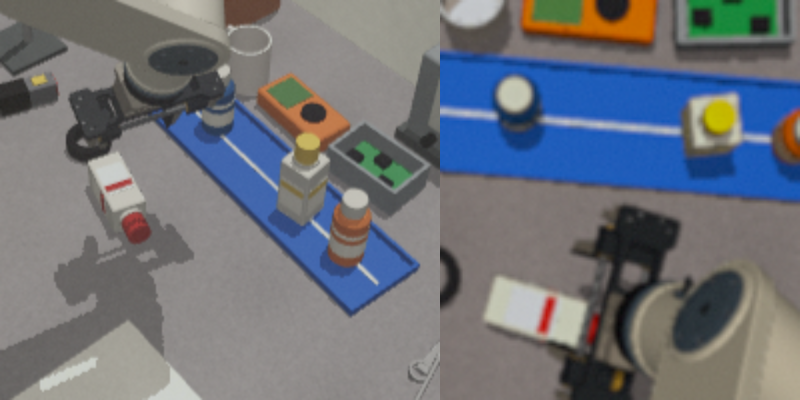

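Yellow stands upright at about (303,185) in the side crop. Red is still lying at (120,190), with the gripper above it.

Request:
drive_tool([
  [[-1, 0.6, 0, 0, 0, -0.2], [-2, 1.2, 0, 0, 0, -0.2], [-2, 1.2, -3, 0, 0, -0.2], [-2, 1.2, -6, 0, 0, -0.2], [-2, 1.2, -9, 0, 0, -0.2], [-2, 1.2, -11, 0, 0, -0.2], [-2, 1.2, -12.2, 0, 0, -0.2], [-2, 1.2, -12.4, 0, 0, -0.2], [-2, 1.2, -12.4, 0, 0, -0.2], [-2, 1.2, -12.4, 0, 0, -0.2]],
])

```text
time_s: 25.35
tcp_pos: [455.8, 37.9, 26.5]
ee_rot: [[0.221, 0.969, 0.105], [0.878, -0.245, 0.411], [0.424, 0.002, -0.906]]
ft_force: [-0.1, 0.7, 0.5]
opening: 84.4
grasp_force: 0.0
```

Request:
drive_tool([
  [[0, 0, 0, 0, 0, 0], [0, 0, 0, 0, 0, 0], [0, 0, 0, 0, 0, 0], [0, 0, 0, 0, 0, 0], [0, 0, 0, 0, 0, 0], [0, 0, 0, 0, 0, 0], [0, 0, 0, 0, 0, 0], [0, 0, 0, 0, 0, 0], [0, 0, 0, 0, 0, 0], [0, 0, 0, 0, 0, 0]],
], grip=4.5, newtons=25)

```text
time_s: 26.35
tcp_pos: [454.8, 38.2, 25.8]
ee_rot: [[0.222, 0.97, 0.103], [0.878, -0.245, 0.411], [0.424, -0.0, -0.906]]
ft_force: [-3.4, -1.7, 5.9]
opening: 51.7
grasp_force: 25.0
```

Request:
drive_tool([
  [[0, 0, 3, 0, 0, 0], [0, 0, 6, 0, 0, 0], [0, 0, 9, 0, 0, 0], [0, 0, 12, 0, 0, 0], [0, 0, 15, 0, 0, 0], [0, 0, 17, 0, 0, 0], [0, 0, 19, 0, 0, 0], [0, 0, 20, 0, 0, 0], [0, 0, 20, 0, 0, 0], [0, 0, 20, 0, 0, 0]],
])

```text
time_s: 27.35
tcp_pos: [454.9, 38.0, 224.8]
ee_rot: [[0.222, 0.97, 0.104], [0.878, -0.245, 0.411], [0.424, -0.0, -0.906]]
ft_force: [-0.8, -0.9, -2.0]
opening: 51.7
grasp_force: 25.0
```

```bash
sed -i "s|p0,E0=fk(q0,P);sol=ik(np.array(pos,float),R,qs)|p0,E0=fk(q0,P);sol=ik(np.array(pos,float)+p0-s['tcp_pos'],R,qs)|" kin.py; python3 - <<'E'
from kin import *
z,R=place(8)
print(ik(np.array([660,-22,66])+4*z,R))
jpath([-.3,.4,2.25,2.4,.9,1.7],np.array([640,-22,215]),R,30)
E
```

```text
[array([-0.20723238,  0.70835029,  2.34718972,  2.77929557,  1.05375604,
        1.60441312])]
to [-0.24  0.25  2.4   2.59  0.69  1.85] pos now [454.9  38.  224.8]
max jspeed [0.01 0.07 0.12 0.7  0.15 0.7 ]
[[0.8, 1.9, 0.2, 3.7, 1.2, -5.9], [1.6, 3.6, 0.4, 7.5, 2.6, -11.7], [2.5, 5.1, 0.8, 11.3, 4.3, -17.6], [3.4, 6.6, 1.2, 15.1, 6.1, -23.5], [4.3, 7.8, 1.6, 18.9, 8.2, -29.3], [5.3, 8.9, 2.1, 22.8, 10.5, -35.1], [6.3, 9.8, 2.6, 26.7, 13.0, -40.9], [7.3, 10.6, 3.1, 30.5, 15.7, -46.7], [8.3, 11.2, 3.6, 34.4, 18.5, -52.4], [9.3, 11.6, 4.1, 38.4, 21.6, -58.1]]
[[1.1, 0.3, 0.5, 4.4, 2.9, -5.5], [2.1, 0.4, 0.9, 8.9, 5.9, -10.9], [3.1, 0.3, 1.3, 13.5, 8.9, -16.2], [4.1, 0.1, 1.6, 18.2, 12.0, -21.5], [5.0, -0.3, 1.9, 22.9, 15.1, -26.7], [5.9, -0.8, 2.0, 27.8, 18.4, -31.9], [6.8, -1.4, 2.1, 32.7, 21.6, -36.9], [7.6, -2.2, 2.1, 37.7, 24.9, -42.0], [8.3, -3.1, 2.1, 42.8, 28.1, -47.0], [8.9, -4.1, 1.9, 48.0, 31.5, -51.8]]
[[0.5, -1.1, -0.3, 5.2, 2.9, -5.1], [1.0, -2.3, -0.7, 10.6, 5.8, -10.1], [1.3, -3.5, -1.2, 16.0, 8.6, -15.1], [1.6, -4.9, -1.7, 21.5, 11.3, -20.1], [1.7, -6.2, -2.4, 27.1, 13.9, -25.2], [1.7, -7.7, -3.1, 32.6, 16.4, -30.1], [1.5, -9.1, -4.0, 38.3, 18.8, -35.2], [1.3, -10.6, -4.9, 44.0, 21.0, -40.2], [0.9, -12.0, -5.9, 49.7, 23.0, -45.2], [0.3, -13.5, -7.0, 55.6, 25.0, -50.2]]
```

Request:
drive_tool([
  [[0.8, 1.9, 0.2, 3.7, 1.2, -5.9], [1.6, 3.6, 0.4, 7.5, 2.6, -11.7], [2.5, 5.1, 0.8, 11.3, 4.3, -17.6], [3.4, 6.6, 1.2, 15.1, 6.1, -23.5], [4.3, 7.8, 1.6, 18.9, 8.2, -29.3], [5.3, 8.9, 2.1, 22.8, 10.5, -35.1], [6.3, 9.8, 2.6, 26.7, 13, -40.9], [7.3, 10.6, 3.1, 30.5, 15.7, -46.7], [8.3, 11.2, 3.6, 34.4, 18.5, -52.4], [9.3, 11.6, 4.1, 38.4, 21.6, -58.1]],
])

```text
time_s: 28.35
tcp_pos: [548.0, 154.1, 265.0]
ee_rot: [[0.87, 0.255, 0.421], [-0.121, -0.718, 0.685], [0.477, -0.647, -0.594]]
ft_force: [1.0, -0.5, -3.2]
opening: 51.8
grasp_force: 25.0
```

Request:
drive_tool([
  [[1.1, 0.3, 0.5, 4.4, 2.9, -5.5], [2.1, 0.4, 0.9, 8.9, 5.9, -10.9], [3.1, 0.3, 1.3, 13.5, 8.9, -16.2], [4.1, 0.1, 1.6, 18.2, 12, -21.5], [5, -0.3, 1.9, 22.9, 15.1, -26.7], [5.9, -0.8, 2, 27.8, 18.4, -31.9], [6.8, -1.4, 2.1, 32.7, 21.6, -36.9], [7.6, -2.2, 2.1, 37.7, 24.9, -42], [8.3, -3.1, 2.1, 42.8, 28.1, -47], [8.9, -4.1, 1.9, 48, 31.5, -51.8]],
])

```text
time_s: 29.35
tcp_pos: [636.8, 112.3, 283.2]
ee_rot: [[0.382, -0.527, 0.759], [-0.832, 0.162, 0.531], [-0.403, -0.834, -0.377]]
ft_force: [-0.3, 0.7, -2.1]
opening: 51.5
grasp_force: 25.0
```

Request:
drive_tool([
  [[0.5, -1.1, -0.3, 5.2, 2.9, -5.1], [1, -2.3, -0.7, 10.6, 5.8, -10.1], [1.3, -3.5, -1.2, 16, 8.6, -15.1], [1.6, -4.9, -1.7, 21.5, 11.3, -20.1], [1.7, -6.2, -2.4, 27.1, 13.9, -25.2], [1.7, -7.7, -3.1, 32.6, 16.4, -30.1], [1.5, -9.1, -4, 38.3, 18.8, -35.2], [1.3, -10.6, -4.9, 44, 21, -40.2], [0.9, -12, -5.9, 49.7, 23, -45.2], [0.3, -13.5, -7, 55.6, 25, -50.2]],
])

```text
time_s: 30.35
tcp_pos: [638.9, -22.6, 212.6]
ee_rot: [[-0.424, -0.136, 0.895], [-0.053, 0.991, 0.125], [-0.904, 0.006, -0.427]]
ft_force: [-0.1, 0.1, -2.1]
opening: 51.6
grasp_force: 25.0
```

```bash
python3 - <<'E'
from kin import *
z,R=place(8)
plan(z,(0,0,-1),np.array([660,-22,66])+4*z);st()
E
```

```text
q [-0.24  0.25  2.43  2.61  0.71  1.83] d [  2.47   0.11 -14.83] rv [-0.28 -0.35  0.18] ang 0.47859498647654497
30.35 [638.9 -22.6 212.6] [[-0.424, -0.136, 0.895], [-0.053, 0.991, 0.125], [-0.904, 0.006, -0.427]] [-0.24  0.25  2.43  2.61  0.71  1.83] 51.5765991208021 24.992137849330902 [-0.1  0.1 -2.1]
```

Request:
drive_tool([
  [[1.2, 0, 0, 0, 0, 0], [2.3, 0, -2, 0, 0, 0], [2.3, 0, -5, 0, 0, 0], [2.3, 0, -8, 0, 0, 0], [2.3, 0, -10.5, 0, 0, 0], [2.3, 0, -12.5, 0, 0, 0], [2.3, 0, -13.6, 0, 0, 0], [2.3, 0, -14.2, 0, 0, 0], [2.3, 0, -14.3, 0, 0, 0], [2.3, 0, -14.3, 0, 0, 0]],
])

```text
time_s: 31.35
tcp_pos: [663.5, -21.9, 72.6]
ee_rot: [[-0.418, -0.141, 0.897], [-0.059, 0.99, 0.128], [-0.906, 0.0, -0.422]]
ft_force: [0.2, -0.1, -2.1]
opening: 51.7
grasp_force: 25.0
```

Request:
drive_tool([
  [[0, 0, -0.1, 0, 0, 0], [0, 0, -0.2, 0, 0, 0], [0, 0, -0.3, 0, 0, 0], [0, 0, -0.4, 0, 0, 0], [0, 0, -0.4, 0, 0, 0], [0, 0, -0.4, 0, 0, 0], [0, 0, -0.4, 0, 0, 0], [0, 0, -0.4, 0, 0, 0], [0, 0, -0.4, 0, 0, 0], [0, 0, -0.4, 0, 0, 0]],
])

```text
time_s: 32.35
tcp_pos: [663.6, -22.1, 70.0]
ee_rot: [[-0.416, -0.14, 0.899], [-0.058, 0.99, 0.128], [-0.908, 0.001, -0.42]]
ft_force: [-4.3, -1.2, 5.5]
opening: 51.4
grasp_force: 25.0
```

Request:
drive_tool([
  [[0, 0, 0, 0, 0, 0], [0, 0, 0, 0, 0, 0], [0, 0, 0, 0, 0, 0], [0, 0, 0, 0, 0, 0], [0, 0, 0, 0, 0, 0], [-1.3, -0.2, 0.6, 0, 0, 0], [-3.6, -0.5, 1.7, 0, 0, 0], [-6.3, -0.9, 2.9, 0, 0, 0], [-9, -1.3, 4.2, 0, 0, 0], [-12, -1.7, 8, 0, 0, 0]],
], grip=7.2)

```text
time_s: 33.35
tcp_pos: [540.5, -38.2, 144.5]
ee_rot: [[-0.426, -0.141, 0.894], [-0.055, 0.99, 0.129], [-0.903, 0.006, -0.43]]
ft_force: [-0.2, -0.7, 1.8]
opening: 72.0
grasp_force: 0.0
```

Request:
drive_tool([
  [[-1, 0, 3, 0, 0, 0], [-1, 0, 6, 0, 0, 0], [-1, 0, 9, 0, 0, 0], [-1, 0, 11, 0, 0, 0], [-1, 0, 12, 0, 0, 0], [-1, 0, 12, 0, 0, 0], [-1, 0, 12, 0, 0, 0], [-1, 0, 12, 0, 0, 0], [-1, 0, 12, 0, 0, 0], [-1, 0, 12, 0, 0, 0]],
])

```text
time_s: 34.35
tcp_pos: [533.0, -38.9, 267.5]
ee_rot: [[-0.42, -0.14, 0.897], [-0.058, 0.99, 0.128], [-0.906, 0.002, -0.424]]
ft_force: [-0.8, 0.3, -0.3]
opening: 71.9
grasp_force: 0.0
```

```bash
python3 - <<'E'
from kin import *
np.set_printoptions(suppress=True,precision=2)
s=shot('side','s5');t=shot('top','t5');st()
for n in('bottle_red','bottle_yellow','can_left','can_right','scanner','scanner_ring'):
    print(n,[(x['pixel'],x['conf']) for x in manip.find_in(n,t)[:1]+manip.find_in(n,s)[:1]])
a=cv2.resize(s['color'][110:330,140:400],(442,374));b=cv2.resize(t['color'][200:300,170:250],(300,374),interpolation=2)
cv2.imwrite('pics/s5c.png',np.hstack([a,b]))
E
```

```text
34.45 [533.2 -38.9 268. ] [[-0.419, -0.141, 0.897], [-0.058, 0.99, 0.128], [-0.906, 0.002, -0.423]] [-0.44 -0.06  2.57  2.2   0.66  2.13] 72.34355964962407 0.0 [-0.4 -0.4 -0.3]
bottle_red [([299.7, 180.4], 0.72), ([306.0, 215.5], 0.96)]
bottle_yellow [([337.0, 182.7], 0.75), ([331.8, 238.2], 0.57)]
can_left [([266.3, 176.1], 0.74), ([289.2, 201.5], 0.7)]
can_right [([368.5, 190.4], 0.62), ([356.3, 266.8], 0.64)]
scanner [([184.5, 253.4], 0.85)]
scanner_ring [([183.4, 254.5], 0.73)]
```

View pics/s5c.png

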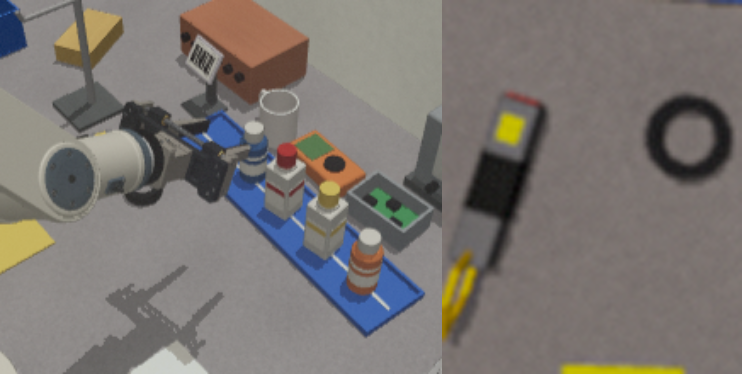

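All four stand in the lane: blue can (255,150), red (285,185), yellow (325,225) and orange (365,265) in the left crop. In the right crop the scanner has been shifted to the left, with its window end at (525,98) and the rear of its body at (472,262).

```bash
python3 - <<'E'
from kin import *
np.set_printoptions(suppress=True,precision=2)
t=shot('top')
T=lambda x,y:(170+(x-442)/3.75,200+y/3.74)
c=[onz(t,T(*p),40)[:2] for p in[(507,95),(546,107),(452,253),(491,268)]];print(c)
f=(c[0]+c[1])/2;r=(c[2]+c[3])/2;u=(f-r)/np.linalg.norm(f-r);print('front',f,'rear',r,np.linalg.norm(f-r),'u',u,np.degrees(np.arctan2(u[1],u[0])))
print('loop end',onz(t,T(452,325),34)[:2])
for al in(25,):
  a=np.radians(al)
  o=(f+r)/2
  zt=np.array([*(u*np.sin(a)),-np.cos(a)])
  left=np.array([-u[1],u[0],0])
  for sg in(1,-1):
    R=frame(zt,np.cross(sg*left,zt))   # tool y = sg*left
    print('pick',sg,ik(np.array([*(o+8*u),18.]),R))
    # pose of tool in scanner frame
    S=np.stack([[*u,0],left,[0,0,1]],1);Rs=S.T@R;ps=np.array([8,0,18.])
    xs=np.array([.865,-.05,-.5]);Sa=frame(np.cross(xs,[-np.array(xs)[1],xs[0],0])*0+np.array([.5*.998,-.03,.866]),xs)
    Sa=frame(np.array([.499,-.029,.866]),xs);oa=np.array([728,286,125])-xs*170-Sa[:,2]*20
    print('aim',oa,ik(oa+Sa@ps,Sa@Rs))
    for yaw in(0,-20,-40):
      y=np.radians(yaw);ys=np.array([np.cos(y),np.sin(y),0]);xd=np.array([0,0,-1.]);Sh=np.stack([xd,ys,np.cross(xd,ys)],1)
      for ring in ((390,438,272),(487,438,236)):
        oh=np.array(ring)-Sh@[-93,0,34]
        print('hang',yaw,ring,oh+Sh@ps,ik(oh+Sh@ps,Sh@Rs))
E
```

```text
[array([519.08, 313.22]), array([510.22, 281.47]), array([391.04, 352.21]), array([379.87, 320.54])]
front [514.65 297.35] rear [385.45 336.38] 134.9615695567063 u [ 0.96 -0.29] -16.809377193373876
loop end [333.02 351.26]
pick 1 [array([ 0.87,  0.45,  2.08, -0.8 ,  0.57,  0.26])]
aim [570.97 295.08 192.68] [array([ 0.44,  0.44,  1.49,  0.04,  1.29, -1.09])]
hang 0 (390, 438, 272) [390. 454. 171.] [array([ 0.28,  0.45,  2.22,  1.61,  1.06, -1.05])]
hang 0 (487, 438, 236) [487. 454. 135.] [array([ 0.23,  0.61,  2.03,  1.54,  1.08, -1.01])]
hang -20 (390, 438, 272) [395.47 453.04 171.  ] [array([ 0.45,  0.38,  2.42,  2.2 ,  0.91, -1.26])]
hang -20 (487, 438, 236) [492.47 453.04 135.  ] [array([ 0.34,  0.53,  2.24,  2.08,  0.92, -1.22])]
hang -40 (390, 438, 272) [400.28 450.26 171.  ] [array([ 0.81,  0.35,  2.51,  3.06,  0.85, -1.55])]
hang -40 (487, 438, 236) [497.28 450.26 135.  ] [array([ 0.6 ,  0.5 ,  2.36,  2.81,  0.87, -1.47])]
pick -1 [array([ 0.87,  0.45,  2.08, -0.8 ,  0.57, -2.88])]
aim [570.97 295.08 192.68] [array([0.44, 0.44, 1.49, 0.04, 1.29, 2.06])]
hang 0 (390, 438, 272) [390. 454. 171.] [array([0.28, 0.45, 2.22, 1.61, 1.06, 2.09])]
hang 0 (487, 438, 236) [487. 454. 135.] [array([0.23, 0.61, 2.03, 1.54, 1.08, 2.14])]
hang -20 (390, 438, 272) [395.47 453.04 171.  ] [array([0.45, 0.38, 2.42, 2.2 , 0.91, 1.88])]
hang -20 (487, 438, 236) [492.47 453.04 135.  ] [array([0.34, 0.53, 2.24, 2.08, 0.92, 1.93])]
hang -40 (390, 438, 272) [400.28 450.26 171.  ] [array([0.81, 0.35, 2.51, 3.06, 0.85, 1.6 ])]
hang -40 (487, 438, 236) [497.28 450.26 135.  ] [array([0.6 , 0.5 , 2.36, 2.81, 0.87, 1.67])]
```

```bash
cat >> kin.py <<'E'
al=np.radians(25);SU=np.array([.957,-.289]);SO=np.array([449,317.])
SR=np.stack([[*SU,0],[-SU[1],SU[0],0],[0,0,1]],1)
PZ=np.array([*(SU*np.sin(al)),-np.cos(al)]);PR=frame(PZ,np.cross(SR[:,1],PZ))
E
python3 - <<'E'
from kin import *
jpath([.87,.4,2.08,-.8,.57,.26],np.array([*(SO+8*SU),140.]),PR,40)
E
```

```text
to [ 0.88  0.23  2.05 -0.59  0.78  0.01] pos now [533.3 -39.  268.7]
max jspeed [0.33 0.07 0.13 0.7  0.03 0.53]
[[0.2, 2.7, -0.4, -5.0, 0.1, 6.5], [0.2, 5.4, -0.8, -9.9, -0.1, 13.0], [0.0, 8.0, -1.3, -14.8, -0.6, 19.5], [-0.4, 10.5, -1.9, -19.6, -1.3, 26.0], [-0.9, 12.9, -2.4, -24.5, -2.2, 32.6], [-1.6, 15.2, -3.1, -29.3, -3.4, 39.1], [-2.4, 17.3, -3.7, -34.0, -4.8, 45.7], [-3.4, 19.3, -4.4, -38.7, -6.5, 52.2], [-4.4, 21.1, -5.2, -43.4, -8.4, 58.7], [-5.5, 22.8, -5.9, -47.9, -10.5, 65.2]]
[[-1.2, 1.5, -0.8, -4.0, -1.9, 7.0], [-2.4, 2.8, -1.6, -7.8, -3.9, 14.1], [-3.6, 3.9, -2.4, -11.5, -6.0, 21.2], [-4.9, 4.9, -3.1, -15.1, -8.2, 28.2], [-6.1, 5.7, -3.9, -18.6, -10.6, 35.5], [-7.3, 6.3, -4.7, -21.9, -13.0, 42.6], [-8.4, 6.8, -5.5, -25.0, -15.5, 49.9], [-9.4, 7.2, -6.2, -28.0, -18.1, 57.1], [-10.3, 7.4, -6.9, -31.0, -20.8, 64.5], [-11.2, 7.5, -7.6, -33.9, -23.6, 71.7]]
[[-0.7, -0.1, -0.6, -2.7, -2.2, 7.6], [-1.3, -0.1, -1.2, -5.3, -4.5, 15.1], [-1.7, -0.3, -1.8, -7.9, -6.8, 22.8], [-2.0, -0.5, -2.3, -10.3, -9.0, 30.4], [-2.2, -0.7, -2.7, -12.7, -11.2, 38.1], [-2.2, -1.0, -3.1, -15.1, -13.4, 45.7], [-2.1, -1.2, -3.3, -17.4, -15.5, 53.4], [-1.8, -1.4, -3.6, -19.7, -17.6, 61.1], [-1.4, -1.5, -3.7, -21.9, -19.7, 68.8], [-0.8, -1.6, -3.8, -24.1, -21.6, 76.5]]
[[0.6, 0.0, 0.1, -2.4, -1.9, 7.8], [1.4, 0.1, 0.2, -4.9, -3.8, 15.4], [2.3, 0.4, 0.4, -7.4, -5.7, 23.0], [3.3, 0.8, 0.7, -10.0, -7.5, 30.6], [4.3, 1.3, 1.1, -12.7, -9.4, 38.2], [5.4, 2.0, 1.6, -15.3, -11.1, 45.7], [6.5, 2.9, 2.1, -18.2, -12.9, 53.1], [7.7, 4.0, 2.8, -21.0, -14.8, 60.5], [8.8, 5.2, 3.6, -24.1, -16.5, 67.8], [9.8, 6.7, 4.4, -27.3, -18.3, 75.1]]
```

Request:
drive_tool([
  [[0.2, 2.7, 0.1, -5, 0.1, 6.5], [0.2, 5.4, 0.2, -9.9, -0.1, 13], [0, 8, 0.2, -14.8, -0.6, 19.5], [-0.4, 10.5, 0.1, -19.6, -1.3, 26], [-0.9, 12.9, 0, -24.5, -2.2, 32.6], [-1.6, 15.2, -0.1, -29.3, -3.4, 39.1], [-2.4, 17.3, -0.2, -34, -4.8, 45.7], [-3.4, 19.3, -0.4, -38.7, -6.5, 52.2], [-4.4, 21.1, -0.7, -43.4, -8.4, 58.7], [-5.5, 22.8, -0.9, -47.9, -10.5, 65.2]],
])

```text
time_s: 36.1
tcp_pos: [477.7, 189.6, 259.4]
ee_rot: [[0.341, -0.781, 0.523], [-0.814, 0.033, 0.581], [-0.471, -0.624, -0.624]]
ft_force: [-0.5, -0.7, -0.0]
opening: 71.7
grasp_force: 0.0
```

Request:
drive_tool([
  [[-1.2, 1.5, -0.8, -4, -1.9, 7], [-2.4, 2.8, -1.6, -7.8, -3.9, 14.1], [-3.6, 3.9, -2.4, -11.5, -6, 21.2], [-4.9, 4.9, -3.1, -15.1, -8.2, 28.2], [-6.1, 5.7, -3.9, -18.6, -10.6, 35.5], [-7.3, 6.3, -4.7, -21.9, -13, 42.6], [-8.4, 6.8, -5.5, -25, -15.5, 49.9], [-9.4, 7.2, -6.2, -28, -18.1, 57.1], [-10.3, 7.4, -6.9, -31, -20.8, 64.5], [-11.2, 7.5, -7.6, -33.9, -23.6, 71.7]],
])

```text
time_s: 37.1
tcp_pos: [366.0, 264.0, 183.4]
ee_rot: [[0.989, 0.132, 0.072], [0.079, -0.862, 0.5], [0.128, -0.489, -0.863]]
ft_force: [-0.3, -0.1, -0.7]
opening: 72.0
grasp_force: 0.0
```

Request:
drive_tool([
  [[-0.7, -0.1, -0.6, -2.7, -2.2, 7.6], [-1.3, -0.1, -1.2, -5.3, -4.5, 15.1], [-1.7, -0.3, -1.8, -7.9, -6.8, 22.8], [-2, -0.5, -2.3, -10.3, -9, 30.4], [-2.2, -0.7, -2.7, -12.7, -11.2, 38.1], [-2.2, -1, -3.1, -15.1, -13.4, 45.7], [-2.1, -1.2, -3.3, -17.4, -15.5, 53.4], [-1.8, -1.4, -3.6, -19.7, -17.6, 61.1], [-1.4, -1.5, -3.7, -21.9, -19.7, 68.8], [-0.8, -1.6, -3.8, -24.1, -21.6, 76.5]],
])

```text
time_s: 38.1
tcp_pos: [358.3, 247.9, 145.6]
ee_rot: [[0.063, 0.998, 0.015], [0.994, -0.064, 0.094], [0.095, 0.009, -0.995]]
ft_force: [-0.5, 0.4, -0.2]
opening: 71.7
grasp_force: 0.0
```

Request:
drive_tool([
  [[0.6, 0, 0.1, -2.4, -1.9, 7.8], [1.4, 0.1, 0.2, -4.9, -3.8, 15.4], [2.3, 0.4, 0.4, -7.4, -5.7, 23], [3.3, 0.8, 0.7, -10, -7.5, 30.6], [4.3, 1.3, 1.1, -12.7, -9.4, 38.2], [5.4, 2, 1.6, -15.3, -11.1, 45.7], [6.5, 2.9, 2.1, -18.2, -12.9, 53.1], [7.7, 4, 2.8, -21, -14.8, 60.5], [8.8, 5.2, 3.6, -24.1, -16.5, 67.8], [9.8, 6.7, 4.4, -27.3, -18.3, 75.1]],
])

```text
time_s: 39.1
tcp_pos: [456.7, 315.4, 189.9]
ee_rot: [[-0.869, 0.285, 0.406], [0.257, 0.959, -0.122], [-0.424, -0.002, -0.906]]
ft_force: [0.1, 0.9, -0.5]
opening: 72.3
grasp_force: 0.0
```

```bash
python3 - <<'E'
from kin import *
np.set_printoptions(suppress=True,precision=2)
t=shot('top','t6');s=shot('side','s6');st()
plan(PZ,PR[:,0],(*(SO+8*SU),18.))
a=cv2.resize(s['color'][150:270,120:260],(420,360),interpolation=2);b=cv2.resize(t['color'][195:290,150:250],(379,360),interpolation=2)
cv2.imwrite('pics/s6c.png',np.hstack([a,b]))
E
```

```text
39.2 [456.4 316.6 190. ] [[-0.868, 0.286, 0.405], [0.259, 0.958, -0.12], [-0.423, 0.0, -0.906]] [ 0.87  0.16  1.99 -0.53  0.88 -0.09] 71.74793433282643 0.0 [-0.1  1.   0.3]
q [ 0.87  0.16  1.99 -0.53  0.88 -0.09] d [  0.02  -0.19 -17.2 ] rv [-0.02  0.03 -0.21] ang 0.21322300736860786
```

View pics/s6c.png

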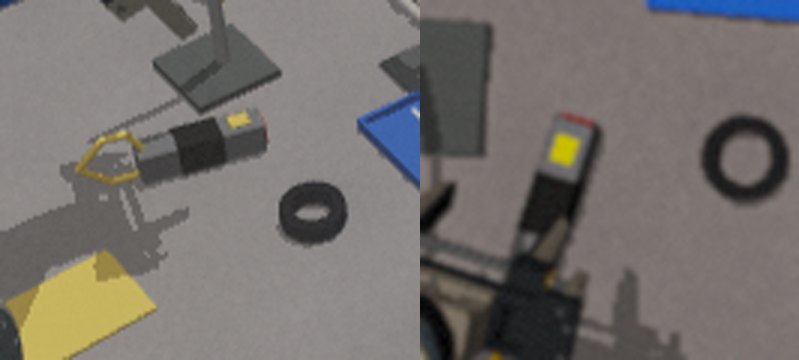

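The scanner lies unmoved. Its yellow patch is at (239,120) in the side crop and (563,149) in the top crop, and the window end is at (580,118) in the top crop.

```bash
python3 - <<'E'
from kin import *
np.set_printoptions(suppress=True,precision=2)
t=shot('top');s=shot('side')
T=lambda x,y:(150+(x-420)/3.79,195+y/3.79);S=lambda x,y:(120+x/3,150+y/3)
print('patch',tri(t,T(563,149),s,S(239,120)))
print('front',onz(t,T(560,113),40),onz(t,T(601,124),40))
print('side: front corners z40',onz(s,S(262,110),40),'loop tip z34',onz(s,S(78,174),34),'rear',onz(s,S(139,152),40))
print('pred front',SO+70*SU,'patch axis offset',)
E
```

```text
patch (array([493.2 , 309.68,  42.91]), np.float64(2.375770166757385))
front [520.82 314.48  40.  ] [512.91 281.5   40.  ]
side: front corners z40 [523.96 309.47  40.  ] loop tip z34 [322.27 354.05  34.  ] rear [386.17 336.63  40.  ]
pred front [515.99 296.77] patch axis offset
```

Request:
drive_tool([
  [[0.1, -0.2, -3, 0, 0, 0], [0.1, -0.2, -7, 0, 0, 0], [0.1, -0.2, -11, 0, 0, 0], [0.1, -0.2, -14, 0, 0, 0], [0.1, -0.2, -16, 0, 0, 0], [0.1, -0.2, -17, 0, 0, 0], [0.1, -0.2, -17.2, 0, 0, 0], [0.1, -0.2, -17.2, 0, 0, 0], [0.1, -0.2, -17.2, 0, 0, 0], [0.1, -0.2, -17.2, 0, 0, 0]],
])

```text
time_s: 40.3
tcp_pos: [457.7, 313.2, 18.5]
ee_rot: [[-0.867, 0.29, 0.405], [0.264, 0.957, -0.121], [-0.422, 0.002, -0.906]]
ft_force: [0.5, -0.6, -0.1]
opening: 72.0
grasp_force: 0.0
```

Request:
drive_tool([
  [[0, 0, 0, 0, 0, 0], [0, 0, 0, 0, 0, 0], [0, 0, 0, 0, 0, 0], [0, 0, 0, 0, 0, 0], [0, 0, 0, 0, 0, 0], [0, 0, 0, 0, 0, 0], [0, 0, 0, 0, 0, 0], [0, 0, 0, 0, 0, 0], [0, 0, 0, 0, 0, 0], [0, 0, 0, 0, 0, 0]],
], grip=2.5, newtons=40)

```text
time_s: 41.3
tcp_pos: [458.3, 315.0, 18.6]
ee_rot: [[-0.867, 0.288, 0.406], [0.262, 0.958, -0.118], [-0.423, 0.004, -0.906]]
ft_force: [0.5, 4.4, 5.0]
opening: 33.0
grasp_force: 40.1
```

Request:
drive_tool([
  [[0, 0, 1, 0, 0, 0], [0, -1, 4, 0, 0, 0], [0, -2, 7, 0, 0, 0], [0, -3, 10, 0, 0, 0], [0, -4, 13, 0, 0, 0], [0, -5, 16, 0, 0, 0], [0, -6, 18, 0, 0, 0], [0, -6, 19, 0, 0, 0], [0, -6, 19, 0, 0, 0], [0, -6, 19, 0, 0, 0]],
])

```text
time_s: 42.3
tcp_pos: [456.8, 252.8, 206.6]
ee_rot: [[-0.868, 0.289, 0.403], [0.262, 0.957, -0.123], [-0.421, -0.001, -0.907]]
ft_force: [0.4, -0.8, -2.0]
opening: 33.0
grasp_force: 39.5
```

```bash
python3 - <<'E'
from kin import *
np.set_printoptions(suppress=True,precision=2)
st()
a=np.array
s=manip.sense();R=np.array(s['ee_rot'])
S=SR;Rs=S.T@R;np.save('Rs.npy',Rs)
# recheck label with yaw from lane
t=shot('top');sd=shot('side')
l=manip.find_in('label',sd)[:1];l2=manip.find_in('label',t)[:1];print(l,l2)
xs=np.array([.865,-.05,-.5]);Sa=frame(np.array([.499,-.029,.866]),xs);Sa=np.stack([xs/np.linalg.norm(xs),np.cross(Sa[:,2],xs),Sa[:,2]],1)
Sa=np.stack([Sa[:,0],np.cross(np.cross(Sa[:,0],[0.,0,1])*-1,Sa[:,0])*0+np.cross([0.,0,1],Sa[:,0]),Sa[:,0]],1)
y=np.cross([0,0,1.],xs);y/=np.linalg.norm(y);x=xs/np.linalg.norm(xs);Sa=np.stack([x,y,np.cross(x,y)],1)
o=a([728,286,125])-x*170-Sa[:,2]*20
tg=o+Sa@a([8,0,18.]);G=Sa@Rs
print(tg);jpath([.44,.44,1.49,.04,1.29,-1.09],tg,G,10)
E
```

```text
42.3 [456.8 252.8 206.6] [[-0.868, 0.289, 0.403], [0.262, 0.957, -0.123], [-0.421, -0.001, -0.907]] [ 0.78  0.06  2.06 -0.51  0.87 -0.2 ] 32.97942163598611 39.53540596179664 [ 0.4 -0.8 -2. ]
[{'pixel': [259.0, 148.5], 'conf': 0.93}] [{'pixel': [196.9, 151.3], 'conf': 0.61}]
[586.92 294.15 204.24]
to [ 0.44  0.44  1.49  0.04  1.29 -1.09] pos now [456.8 252.8 206.4]
max jspeed [0.33 0.38 0.57 0.55 0.43 0.89]
[[1.3, 0.2, -0.0, -1.1, 2.9, 0.1], [2.5, 0.4, -0.1, -1.9, 5.9, 0.5], [3.7, 0.7, -0.1, -2.3, 9.1, 1.2], [4.9, 1.1, -0.2, -2.3, 12.3, 2.1], [6.2, 1.5, -0.3, -1.9, 15.4, 3.2], [7.4, 2.0, -0.3, -1.2, 18.6, 4.6], [8.7, 2.5, -0.4, -0.1, 21.6, 6.4], [10.1, 3.1, -0.4, 1.4, 24.5, 8.3], [11.5, 3.6, -0.3, 3.2, 27.2, 10.6], [13.0, 4.1, -0.2, 5.3, 29.6, 13.1]]
```

Request:
drive_tool([
  [[1.3, 0.2, 0, -1.1, 2.9, 0.1], [2.5, 0.4, -0.1, -1.9, 5.9, 0.5], [3.7, 0.7, -0.1, -2.3, 9.1, 1.2], [4.9, 1.1, -0.2, -2.3, 12.3, 2.1], [6.2, 1.5, -0.3, -1.9, 15.4, 3.2], [7.4, 2, -0.3, -1.2, 18.6, 4.6], [8.7, 2.5, -0.4, -0.1, 21.6, 6.4], [10.1, 3.1, -0.4, 1.4, 24.5, 8.3], [11.5, 3.6, -0.3, 3.2, 27.2, 10.6], [13, 4.1, -0.2, 5.3, 29.6, 13.1]],
])

```text
time_s: 43.5
tcp_pos: [587.8, 294.3, 204.5]
ee_rot: [[-0.994, 0.058, -0.091], [0.057, 0.998, 0.007], [0.091, 0.001, -0.996]]
ft_force: [0.5, -0.3, -1.6]
opening: 33.0
grasp_force: 39.6
```

Request:
drive_tool([
  [[0, 0, 0, 0, 0, 0], [0, 0, 0, 0, 0, 0], [0, 0, 0, 0, 0, 0], [0, 0, 0, 0, 0, 0], [0, 0, 0, 0, 0, 0], [0, 0, 0, 0, 0, 0], [0, 0, 0, 0, 0, 0], [0, 0, 0, 0, 0, 0], [0, 0, 0, 0, 0, 0], [0, 0, 0, 0, 0, 0]],
])

```text
time_s: 44.5
tcp_pos: [587.3, 294.0, 205.7]
ee_rot: [[-0.994, 0.06, -0.088], [0.059, 0.998, 0.006], [0.088, 0.001, -0.996]]
ft_force: [1.0, -0.5, -1.2]
opening: 33.0
grasp_force: 39.6
```

```bash
python3 - <<'E'
from kin import *
np.set_printoptions(suppress=True,precision=2)
st();s=manip.sense();R=np.array(s['ee_rot']);Rs=np.load('Rs.npy');S=R@Rs.T;o=np.array(s['tcp_pos'])-S@[8,0,18];print('spot',o+S@[170,0,20],'x',S[:,0],'window',o+S@[70,0,20])
t=shot('top','t7');d=shot('side','s7')
print('proj side win,spot,ring',[proj(d,o+S@v) for v in ([70,0,20],[170,0,20],[-93,0,34],[-134,0,34])],'top',[proj(t,o+S@v) for v in ([70,0,20],[170,0,20],[-93,0,34],[-134,0,34])])
a=cv2.resize(d['color'][100:240,150:310],(410,360),interpolation=2);b=cv2.resize(t['color'][120:250,160:300],(388,360),interpolation=2)
cv2.imwrite('pics/s7c.png',np.hstack([a,b]))
E
```

```text
44.5 [587.3 294.  205.7] [[-0.994, 0.06, -0.088], [0.059, 0.998, 0.006], [0.088, 0.001, -0.996]] [ 0.44  0.44  1.48  0.04  1.3  -1.09] 33.004884018373644 39.550704311113805 [ 1.  -0.5 -1.2]
spot [728.38 285.64 126.53] x [ 0.86 -0.05 -0.5 ] window [641.91 290.73 176.44]
proj side win,spot,ring [array([237.46, 142.15]), array([260.11, 145.03]), array([197.13, 132.6 ]), array([185.43, 131.02])] top [array([186.84, 179.59]), array([193.5 , 151.82]), array([173.78, 227.62]), array([170.36, 241.74])]
```

View pics/s7c.png

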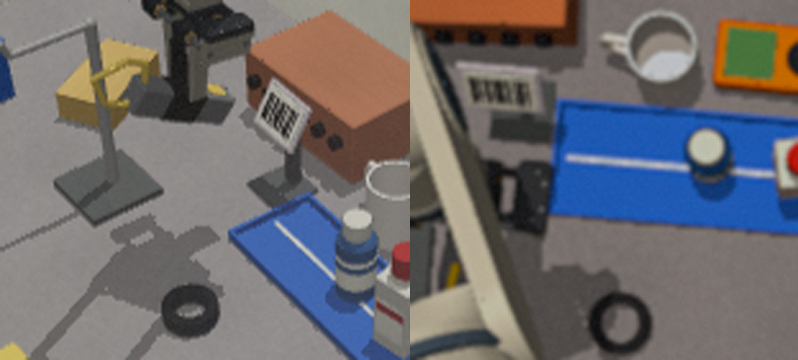

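The side crop shows the scanner's window end at (235,100), aimed squarely at the label at (283,115). I hold it there.

Request:
drive_tool([
  [[0, 0, 0, 0, 0, 0], [0, 0, 0, 0, 0, 0], [0, 0, 0, 0, 0, 0], [0, 0, 0, 0, 0, 0], [0, 0, 0, 0, 0, 0], [0, 0, 0, 0, 0, 0], [0, 0, 0, 0, 0, 0], [0, 0, 0, 0, 0, 0], [0, 0, 0, 0, 0, 0], [0, 0, 0, 0, 0, 0]],
])

```text
time_s: 45.6
tcp_pos: [587.3, 294.0, 205.7]
ee_rot: [[-0.994, 0.06, -0.088], [0.059, 0.998, 0.006], [0.088, 0.001, -0.996]]
ft_force: [0.1, -0.4, -2.3]
opening: 32.9
grasp_force: 39.6
```

Request:
drive_tool([
  [[0, 0, 0, 0, 0, 0], [0, 0, 0, 0, 0, 0], [0, 0, 0, 0, 0, 0], [0, 0, 0, 0, 0, 0], [0, 0, 0, 0, 0, 0], [0, 0, 0, 0, 0, 0], [0, 0, 0, 0, 0, 0], [0, 0, 0, 0, 0, 0], [0, 0, 0, 0, 0, 0], [0, 0, 0, 0, 0, 0]],
])

```text
time_s: 46.6
tcp_pos: [587.3, 294.0, 205.7]
ee_rot: [[-0.994, 0.059, -0.088], [0.059, 0.998, 0.006], [0.088, 0.001, -0.996]]
ft_force: [-0.2, 0.1, -2.4]
opening: 32.8
grasp_force: 39.6
```

```bash
cat >> kin.py <<'E'
def hang(ring,yaw=-1):
    Rs=np.load('Rs.npy');y=np.radians(yaw);ys=np.array([np.cos(y),np.sin(y),0]);xd=np.array([0,0,-1.]);Sh=np.stack([xd,ys,np.cross(xd,ys)],1)
    return np.array(ring)-Sh@[-93,0,34]+Sh@[8,0,18],Sh@Rs
E
python3 - <<'E'
from kin import *
np.set_printoptions(suppress=True,precision=2)
# first waypoint: well in front, turned
p,G=hang((360,400,290));print(p)
print(ik(p,G))
q=jpath([.28,.4,2.2,1.61,1.06,-1.05],p,G,30)
s=manip.sense();q0=np.array(s['q']);Rs=np.load('Rs.npy')
for k in range(0,31,3):
    pp,E=fk(q0+(q-q0)*k/30,P);S=E@Rs.T;o=pp-S@[8,0,18];print(k,pp,'ring',o+S@[-93,0,34],'win',o+S@[70,0,20],'wrist',pp-375*E[:,2])
E
```

```text
[360.28 416.   189.  ]
[array([ 0.21,  0.37,  2.31,  1.57,  1.08, -1.06])]
to [ 0.21  0.36  2.31  1.56  1.09 -1.05] pos now [587.3 294.  205.7]
max jspeed [0.08 0.02 0.28 0.5  0.07 0.01]
[[-1.8, 0.6, -0.9, 2.0, 2.1, -1.6], [-3.5, 1.3, -1.7, 4.0, 4.1, -3.2], [-5.2, 1.9, -2.4, 6.0, 6.1, -4.9], [-6.8, 2.6, -3.0, 7.9, 8.1, -6.8], [-8.4, 3.3, -3.5, 9.8, 10.0, -8.7], [-9.9, 4.0, -3.9, 11.8, 12.0, -10.6], [-11.4, 4.7, -4.2, 13.6, 13.8, -12.7], [-12.8, 5.4, -4.4, 15.5, 15.7, -14.8], [-14.1, 6.1, -4.6, 17.3, 17.5, -17.0], [-15.3, 6.8, -4.7, 19.1, 19.3, -19.3]]
[[-1.2, 0.7, 0.0, 1.7, 1.8, -2.4], [-2.2, 1.4, 0.1, 3.4, 3.6, -4.8], [-3.2, 2.0, 0.1, 5.0, 5.5, -7.3], [-4.1, 2.6, 0.3, 6.5, 7.2, -9.8], [-4.8, 3.2, 0.4, 8.1, 8.9, -12.4], [-5.5, 3.8, 0.6, 9.5, 10.6, -15.1], [-6.1, 4.3, 0.8, 10.9, 12.4, -17.8], [-6.7, 4.7, 1.1, 12.4, 14.0, -20.6], [-7.1, 5.2, 1.3, 13.7, 15.7, -23.4], [-7.4, 5.5, 1.6, 15.0, 17.3, -26.4]]
[[-0.3, 0.3, 0.2, 1.2, 1.7, -2.9], [-0.5, 0.6, 0.4, 2.3, 3.4, -5.8], [-0.6, 0.8, 0.7, 3.4, 5.1, -8.8], [-0.7, 0.9, 0.9, 4.3, 6.8, -11.8], [-0.7, 0.9, 1.0, 5.3, 8.4, -15.0], [-0.6, 0.9, 1
[... 672 characters left out ...]
.72 112.11] wrist [546.52 196.39 464.17]
15 [387.27 392.96 165.89] ring [349.66 391.05 260.93] win [417.55 386.   112.22] wrist [520.61 173.64 439.28]
18 [369.1  408.25 172.35] ring [339.86 404.02 270.22] win [393.37 401.46 115.69] wrist [492.12 151.62 416.55]
21 [358.66 419.11 179.71] ring [337.43 412.27 279.47] win [376.78 412.88 120.73] wrist [461.22 130.54 396.13]
24 [354.98 424.4  186.31] ring [341.29 414.7  287.15] win [366.92 419.15 125.69] wrist [428.09 110.58 378.12]
27 [356.62 423.18 190.74] ring [349.93 410.41 291.95] win [362.46 419.34 129.12] wrist [392.97  91.89 362.66]
30 [361.7  414.73 191.9 ] ring [361.42 398.73 292.87] win [361.66 412.73 129.92] wrist [356.06  74.65 349.82]
```

```bash
python3 - <<'E'
from kin import *
np.set_printoptions(suppress=True,precision=0)
p,G=hang((360,320,290))
print(ik(p,G))
q=jpath([.0,.4,2.2,1.61,1.06,-1.05],p,G,30)
s=manip.sense();q0=np.array(s['q']);Rs=np.load('Rs.npy')
for k in range(0,31,3):
    pp,E=fk(q0+(q-q0)*k/30,P);S=E@Rs.T;o=pp-S@[8,0,18];print(k,pp,'ring',o+S@[-93,0,34],'win',o+S@[70,0,20],'carr',pp-80*E[:,2]+94*E[:,1],pp-80*E[:,2]-94*E[:,1])
E
```

```text
[array([-0.,  0.,  2.,  1.,  1., -1.])]
to [-0.  0.  2.  1.  1. -1.] pos now [587. 294. 206.]
max jspeed [0. 0. 0. 0. 0. 0.]
[[-1.6, -0.1, -0.9, 1.6, 2.1, -1.8], [-3.2, -0.1, -1.7, 3.3, 4.2, -3.7], [-4.7, -0.0, -2.5, 4.9, 6.2, -5.6], [-6.2, 0.0, -3.1, 6.6, 8.2, -7.6], [-7.7, 0.1, -3.7, 8.2, 10.2, -9.7], [-9.1, 0.3, -4.1, 9.9, 12.1, -11.8], [-10.5, 0.5, -4.5, 11.5, 14.0, -14.0], [-11.8, 0.7, -4.8, 13.2, 15.8, -16.3], [-13.1, 1.0, -5.1, 14.8, 17.6, -18.6], [-14.3, 1.2, -5.2, 16.5, 19.4, -20.9]]
[[-1.1, 0.3, -0.1, 1.6, 1.8, -2.5], [-2.1, 0.6, -0.2, 3.1, 3.5, -5.0], [-3.1, 1.0, -0.2, 4.7, 5.2, -7.6], [-4.0, 1.3, -0.1, 6.1, 6.9, -10.2], [-4.8, 1.6, 0.0, 7.7, 8.5, -12.8], [-5.5, 1.9, 0.1, 9.1, 10.2, -15.5], [-6.2, 2.2, 0.3, 10.5, 11.7, -18.2], [-6.8, 2.5, 0.5, 12.0, 13.3, -21.1], [-7.3, 2.8, 0.8, 13.4, 14.8, -24.0], [-7.7, 3.0, 1.0, 14.8, 16.3, -26.8]]
[[-0.3, 0.2, 0.3, 1.3, 1.6, -3.0], [-0.6, 0.4, 0.5, 2.6, 3.1, -5.9], [-0.8, 0.5, 0.8, 3.8, 4.5, -8.9], [-0.9, 0.6, 1.1, 5.0, 6.0, -12.0], [-1.0, 0.7, 1.4, 6.2, 7.5, -15.1], [-1.0, 0.6, 1.6, 7.3, 9.0, -18.2], [-1.0, 0.6, 1.9, 8.4, 10.3, -21.3
[... 530 characters left out ...]
 155.] ring [380. 317. 247.] win [459. 301. 105.] carr [503. 353. 240.] [403. 199. 201.]
15 [398. 321. 157.] ring [362. 325. 252.] win [427. 310. 103.] carr [488. 345. 237.] [365. 209. 196.]
18 [378. 330. 162.] ring [351. 331. 260.] win [401. 320. 105.] carr [477. 334. 235.] [333. 221. 197.]
21 [366. 337. 169.] ring [346. 335. 270.] win [382. 328. 110.] carr [469. 321. 234.] [307. 233. 201.]
24 [359. 341. 178.] ring [347. 334. 279.] win [370. 334. 117.] carr [464. 305. 233.] [287. 246. 208.]
27 [359. 340. 186.] ring [353. 329. 287.] win [364. 336. 124.] carr [459. 285. 230.] [274. 256. 217.]
30 [362. 335. 192.] ring [361. 319. 293.] win [362. 333. 130.] carr [454. 261. 226.] [267. 264. 226.]
```

Clear margins.

Request:
drive_tool([
  [[-1.6, -0.1, -0.9, 1.6, 2.1, -1.8], [-3.2, -0.1, -1.7, 3.3, 4.2, -3.7], [-4.7, 0, -2.5, 4.9, 6.2, -5.6], [-6.2, 0, -3.1, 6.6, 8.2, -7.6], [-7.7, 0.1, -3.7, 8.2, 10.2, -9.7], [-9.1, 0.3, -4.1, 9.9, 12.1, -11.8], [-10.5, 0.5, -4.5, 11.5, 14, -14], [-11.8, 0.7, -4.8, 13.2, 15.8, -16.3], [-13.1, 1, -5.1, 14.8, 17.6, -18.6], [-14.3, 1.2, -5.2, 16.5, 19.4, -20.9]],
])

```text
time_s: 47.6
tcp_pos: [444.0, 306.1, 153.5]
ee_rot: [[-0.827, 0.446, -0.343], [0.321, 0.875, 0.364], [0.462, 0.191, -0.866]]
ft_force: [-0.9, 0.1, -2.2]
opening: 33.1
grasp_force: 39.6
```

Request:
drive_tool([
  [[-1.1, 0.3, -0.1, 1.6, 1.8, -2.5], [-2.1, 0.6, -0.2, 3.1, 3.5, -5], [-3.1, 1, -0.2, 4.7, 5.2, -7.6], [-4, 1.3, -0.1, 6.1, 6.9, -10.2], [-4.8, 1.6, 0, 7.7, 8.5, -12.8], [-5.5, 1.9, 0.1, 9.1, 10.2, -15.5], [-6.2, 2.2, 0.3, 10.5, 11.7, -18.2], [-6.8, 2.5, 0.5, 12, 13.3, -21.1], [-7.3, 2.8, 0.8, 13.4, 14.8, -24], [-7.7, 3, 1, 14.8, 16.3, -26.8]],
])

```text
time_s: 48.6
tcp_pos: [367.6, 336.0, 163.9]
ee_rot: [[-0.458, 0.837, -0.3], [0.469, 0.514, 0.718], [0.755, 0.189, -0.628]]
ft_force: [0.5, -0.0, -2.2]
opening: 33.3
grasp_force: 39.6
```

Request:
drive_tool([
  [[-0.3, 0.2, 0.3, 1.3, 1.6, -3], [-0.6, 0.4, 0.5, 2.6, 3.1, -5.9], [-0.8, 0.5, 0.8, 3.8, 4.5, -8.9], [-0.9, 0.6, 1.1, 5, 6, -12], [-1, 0.7, 1.4, 6.2, 7.5, -15.1], [-1, 0.6, 1.6, 7.3, 9, -18.2], [-1, 0.6, 1.9, 8.4, 10.3, -21.3], [-0.9, 0.4, 2.1, 9.5, 11.7, -24.6], [-0.8, 0.3, 2.3, 10.6, 13.1, -27.7], [-0.7, 0, 2.5, 11.5, 14.5, -30.9]],
])

```text
time_s: 49.6
tcp_pos: [360.9, 335.7, 188.6]
ee_rot: [[0.007, 1.0, 0.016], [0.422, -0.018, 0.906], [0.907, 0.0, -0.422]]
ft_force: [-0.3, 0.5, -1.9]
opening: 33.3
grasp_force: 39.6
```

```bash
python3 - <<'E'
from kin import *
np.set_printoptions(suppress=True,precision=2)
st();s=manip.sense()
p,G=hang((385,439,272));plan(G[:,2],G[:,0],p)
R=np.array(s['ee_rot']);Rs=np.load('Rs.npy');S=R@Rs.T;o=np.array(s['tcp_pos'])-S@[8,0,18]
t=shot('top','t8');d=shot('side','s8')
for n,v in(('tip',[-134,0,34]),('ring',[-93,0,34]),('win',[70,0,20])):
    X=o+S@v;print(n,X,'side',(proj(d,X)-[80,60])*2.5,'top',(proj(t,X)-[90,190])*np.array([3.5,3.5])+[400,0])
a=cv2.resize(d['color'][60:220,80:240],(400,400),interpolation=2);b=cv2.resize(t['color'][190:304,90:204],(399,400),interpolation=2)
cv2.imwrite('pics/s8c.png',np.hstack([a,b]))
E
```

```text
49.6 [360.9 335.7 188.6] [[0.007, 1.0, 0.016], [0.422, -0.018, 0.906], [0.907, 0.0, -0.422]] [-0.03  0.37  2.35  1.37  1.18 -1.11] 33.3279801273306 39.63284241501242 [-0.3  0.5 -1.9]
q [-0.03  0.37  2.35  1.37  1.18 -1.11] d [ 2.44 11.93 -1.76] rv [0.07 0.02 0.05] ang 0.08962389999687488
tip [360.58 319.88 330.6 ] side [160.83 177.29] top [631.39 346.32]
ring [360.59 319.84 289.61] side [167.88 207.7 ] top [647.66 339.78]
win [360.9  333.66 126.65] side [187.51 310.57] top [684.78 317.12]
```

View pics/s8c.png

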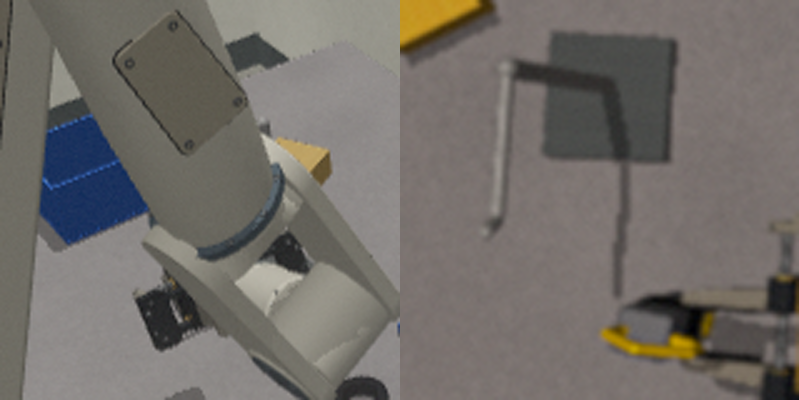

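The top crop shows the loop edge-on at about (650,345), matching the predicted ring point (647,340). The hook bar runs from (508,68) to (490,230).

Request:
drive_tool([
  [[0.4, 0.5, 0, 0, 0, 0], [0.8, 2, -0.4, 0, 0, 0], [1.2, 4, -0.8, 0, 0, 0], [1.6, 6, -1.2, 0, 0, 0], [2, 8, -1.6, 0, 0, 0], [2.4, 10, -2, 0, 0, 0], [2.4, 11.3, -2, 0, 0, 0], [2.4, 11.9, -2, 0, 0, 0], [2.4, 11.9, -2, 0, 0, 0], [2.4, 11.9, -2, 0, 0, 0]],
])

```text
time_s: 50.7
tcp_pos: [384.3, 455.0, 168.8]
ee_rot: [[0.006, 1.0, 0.013], [0.422, -0.015, 0.907], [0.907, 0.001, -0.422]]
ft_force: [-0.0, 0.5, -1.3]
opening: 32.8
grasp_force: 39.6
```

```bash
python3 - <<'E'
from kin import *
np.set_printoptions(suppress=True,precision=1)
st();s=manip.sense()
R=np.array(s['ee_rot']);Rs=np.load('Rs.npy');S=R@Rs.T;o=np.array(s['tcp_pos'])-S@[8,0,18]
t=shot('top','t9');d=shot('side','s9')
f=np.array([4,4])
for n,v in(('tip',[-134,0,34]),('basehi',[-70,0,64]),('baselo',[-70,0,4]),('ring',[-93,0,34])):
    X=o+S@v;print(n,X,'side',(proj(d,X)-[80,60])*2.5,'top',(proj(t,X)-[90,190])*4+[400,0])
a=cv2.resize(d['color'][60:220,80:240],(400,400),interpolation=2);b=cv2.resize(t['color'][190:290,90:190],(400,400),interpolation=2)
cv2.imwrite('pics/s9c.png',np.hstack([a,b]))
E
```

```text
50.7 [384.3 455.  168.8] [[0.006, 1.0, 0.013], [0.422, -0.015, 0.907], [0.907, 0.001, -0.422]] [ 0.3  0.5  2.3  1.6  1.1 -1.1] 32.82123552842954 39.63531836634502 [-0.   0.5 -1.3]
tip [384.  439.1 310.7] side [132.1 137.1] top [477.7 348.1]
basehi [383.6 409.1 246.8] side [155. 194.] top [562.7 341.3]
baselo [384.5 469.1 246.7] side [131.6 170.9] top [468.8 337.5]
ring [384.  439.1 269.8] side [139.3 166.4] top [502.6 342.4]
```

View pics/s9c.png

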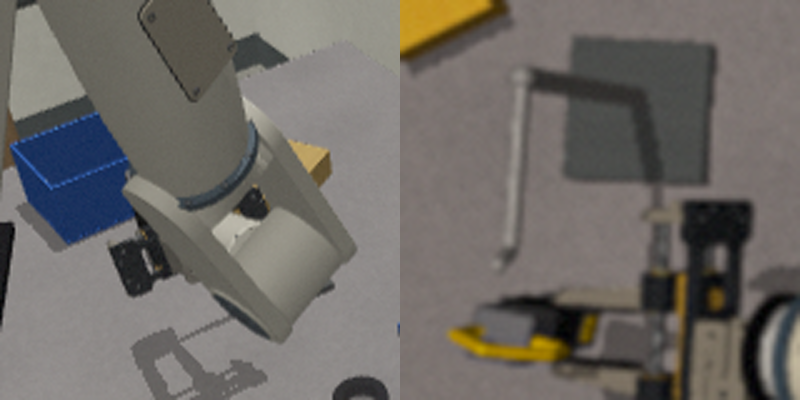

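The loop at (450–565, 330–355) in the top crop faces the hook tip at (500,262) and is centred sideways on the bar. I thread it on.

Request:
drive_tool([
  [[0.7, 0, 0, 0, 0, 0], [1.4, 0, 0, 0, 0, 0], [2.1, 0, 0, 0, 0, 0], [2.8, 0, 0, 0, 0, 0], [3.5, 0, 0, 0, 0, 0], [4.2, 0, 0, 0, 0, 0], [4.9, 0, 0, 0, 0, 0], [5.6, 0, 0, 0, 0, 0], [6.3, 0, 0, 0, 0, 0], [6.3, 0, 0, 0, 0, 0]],
])

```text
time_s: 51.8
tcp_pos: [448.5, 455.1, 168.8]
ee_rot: [[0.006, 1.0, 0.015], [0.422, -0.016, 0.907], [0.907, 0.001, -0.422]]
ft_force: [0.6, 0.4, -1.5]
opening: 33.2
grasp_force: 39.6
```

Request:
drive_tool([
  [[0.5, 0, 0, 0, 0, 0], [1, 0, 0, 0, 0, 0], [1.5, 0, 0, 0, 0, 0], [2, 0, 0, 0, 0, 0], [2.5, 0, 0, 0, 0, 0], [3, 0, 0, 0, 0, 0], [3.5, 0, 0, 0, 0, 0], [4, 0, 0, 0, 0, 0], [4, 0, 0, 0, 0, 0], [4, 0, 0, 0, 0, 0]],
])

```text
time_s: 52.8
tcp_pos: [487.3, 455.0, 168.6]
ee_rot: [[0.007, 1.0, 0.014], [0.422, -0.015, 0.907], [0.907, -0.0, -0.422]]
ft_force: [-0.6, -0.2, -2.1]
opening: 33.0
grasp_force: 39.6
```

Request:
drive_tool([
  [[0, 0, -0.4, 0, 0, 0], [0, 0, -0.9, 0, 0, 0], [0, 0, -1.4, 0, 0, 0], [0, 0, -1.9, 0, 0, 0], [0, 0, -2.3, 0, 0, 0], [0, 0, -2.6, 0, 0, 0], [0, 0, -2.6, 0, 0, 0], [0, 0, -2.6, 0, 0, 0], [0, 0, -2.6, 0, 0, 0], [0, 0, -2.6, 0, 0, 0]],
])

```text
time_s: 53.8
tcp_pos: [487.4, 455.0, 142.9]
ee_rot: [[0.006, 1.0, 0.014], [0.422, -0.015, 0.907], [0.907, 0.0, -0.422]]
ft_force: [-0.0, -0.0, -1.4]
opening: 33.0
grasp_force: 39.6
```

Request:
drive_tool([
  [[0, 0, -0.1, 0, 0, 0], [0, 0, -0.2, 0, 0, 0], [0, 0, -0.3, 0, 0, 0], [0, 0, -0.4, 0, 0, 0], [0, 0, -0.4, 0, 0, 0], [0, 0, -0.4, 0, 0, 0], [0, 0, -0.4, 0, 0, 0], [0, 0, -0.4, 0, 0, 0], [0, 0, -0.4, 0, 0, 0], [0, 0, -0.4, 0, 0, 0]],
])

```text
time_s: 54.8
tcp_pos: [487.3, 455.0, 138.7]
ee_rot: [[0.007, 1.0, 0.014], [0.422, -0.015, 0.907], [0.907, -0.0, -0.422]]
ft_force: [0.1, 0.6, -1.8]
opening: 33.0
grasp_force: 39.6
```

Request:
drive_tool([
  [[0, 0, -0.1, 0, 0, 0], [0, 0, -0.2, 0, 0, 0], [0, 0, -0.3, 0, 0, 0], [0, 0, -0.3, 0, 0, 0], [0, 0, -0.3, 0, 0, 0], [0, 0, -0.3, 0, 0, 0], [0, 0, -0.3, 0, 0, 0], [0, 0, -0.3, 0, 0, 0], [0, 0, -0.3, 0, 0, 0], [0, 0, -0.3, 0, 0, 0]],
])

```text
time_s: 55.8
tcp_pos: [487.3, 455.0, 135.7]
ee_rot: [[0.007, 1.0, 0.014], [0.422, -0.015, 0.907], [0.907, -0.0, -0.422]]
ft_force: [0.5, 0.0, -2.0]
opening: 32.9
grasp_force: 39.6
```

```bash
python3 - <<'E'
from kin import *
np.set_printoptions(suppress=True,precision=1)
st();t=shot('top','t10');d=shot('side','s10')
a=cv2.resize(d['color'][60:220,80:240],(400,400),interpolation=2);b=cv2.resize(t['color'][190:290,90:190],(400,400),interpolation=2)
cv2.imwrite('pics/s10c.png',np.hstack([a,b]))
E
```

```text
55.8 [487.3 455.  135.7] [[0.007, 1.0, 0.014], [0.422, -0.015, 0.907], [0.907, -0.0, -0.422]] [ 0.2  0.6  2.1  1.6  1.1 -1. ] 32.85143419211397 39.63537078117952 [ 0.5  0.  -2. ]
```

View pics/s10c.png

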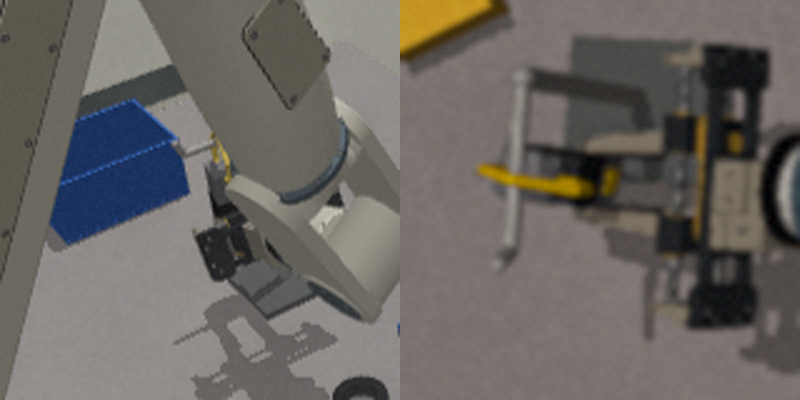

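The bar passes through the loop: top crop at (515,178), side crop at (220,155). I lower further until it bears.

Request:
drive_tool([
  [[0, 0, -0.1, 0, 0, 0], [0, 0, -0.2, 0, 0, 0], [0, 0, -0.3, 0, 0, 0], [0, 0, -0.3, 0, 0, 0], [0, 0, -0.3, 0, 0, 0], [0, 0, -0.3, 0, 0, 0], [0, 0, -0.3, 0, 0, 0], [0, 0, -0.3, 0, 0, 0], [0, 0, -0.3, 0, 0, 0], [0, 0, -0.3, 0, 0, 0]],
])

```text
time_s: 56.9
tcp_pos: [487.3, 455.0, 132.7]
ee_rot: [[0.007, 1.0, 0.014], [0.422, -0.015, 0.907], [0.907, -0.0, -0.422]]
ft_force: [-0.3, 0.5, 1.0]
opening: 32.7
grasp_force: 39.6
```

Request:
drive_tool([
  [[0, 0, 0, 0, 0, 0], [0, 0, 0, 0, 0, 0], [0, 0, 0, 0, 0, 0], [0, 0, 0, 0, 0, 0], [0, 0, 0, 0, 0, 0], [0, 0, 0, 0, 0, 0], [0, 0, 0, 0, 0, 0], [0, -0.5, 0.2, 0, 0, 0], [0, -1.4, 0.6, 0, 0, 0], [0, -2.7, 1.2, 0, 0, 0]],
], grip=5.6)

```text
time_s: 57.9
tcp_pos: [487.0, 427.4, 144.9]
ee_rot: [[0.007, 1.0, 0.013], [0.422, -0.015, 0.907], [0.907, -0.001, -0.422]]
ft_force: [0.2, 0.7, -0.5]
opening: 55.9
grasp_force: 0.0
```

Request:
drive_tool([
  [[0, -1.5, 0.7, 0, 0, 0], [0, -3.2, 1.5, 0, 0, 0], [0, -5, 2.3, 0, 0, 0], [0, -7, 3.2, 0, 0, 0], [0, -9.5, 4.4, 0, 0, 0], [0, -12, 5.5, 0, 0, 0], [0, -14, 6.5, 0, 0, 0], [0, -16, 7, 0, 0, 0], [0, -16, 7, 0, 0, 0], [0, -16, 7, 0, 0, 0]],
])

```text
time_s: 58.9
tcp_pos: [487.6, 267.2, 214.9]
ee_rot: [[0.007, 1.0, 0.016], [0.422, -0.017, 0.906], [0.907, 0.0, -0.422]]
ft_force: [1.1, -0.2, -0.4]
opening: 56.0
grasp_force: 0.0
```

Request:
drive_tool([
  [[0, -2, 0, 0, 0, 0], [0, -4, 0, 0, 0, 0], [0, -4, 0, 0, 0, 0], [0, -4, 0, 0, 0, 0], [0, -4, 0, 0, 0, 0], [0, -4, 0, 0, 0, 0], [0, -4, 0, 0, 0, 0], [0, -4, 0, 0, 0, 0], [0, -4, 0, 0, 0, 0], [0, -4, 0, 0, 0, 0]],
])

```text
time_s: 59.9
tcp_pos: [487.3, 228.1, 214.7]
ee_rot: [[0.007, 1.0, 0.014], [0.422, -0.015, 0.907], [0.907, -0.0, -0.422]]
ft_force: [-0.9, 0.1, 0.3]
opening: 56.3
grasp_force: 0.0
```

```bash
python3 - <<'E'
from kin import *
np.set_printoptions(suppress=True,precision=1)
st();t=shot('top','t11');d=shot('side','s11')
for n in('bottle_red','bottle_yellow','can_left','can_right','scanner','scanner_ring'):
    print(n,[(x['pixel'],x['conf']) for x in manip.find_in(n,t)[:1]+manip.find_in(n,d)[:1]])
print('want',proj(t,(487,438,237)),proj(d,(487,438,237)))
a=cv2.resize(d['color'][60:290,80:380],(450,345),interpolation=2);b=cv2.resize(t['color'][190:290,90:190],(345,345),interpolation=2)
cv2.imwrite('pics/s11c.png',np.hstack([a,b]))
E
```

```text
59.9 [487.3 228.1 214.7] [[0.007, 1.0, 0.014], [0.422, -0.015, 0.907], [0.907, -0.0, -0.422]] [-0.2  0.5  2.   1.1  1.4 -0.9] 56.27734853735165 0.0 [-0.9  0.1  0.3]
bottle_red [([299.6, 180.2], 0.96), ([305.2, 216.8], 0.96)]
bottle_yellow [([339.0, 182.4], 0.8), ([334.1, 238.6], 0.62)]
can_left [([269.7, 176.6], 0.68), ([293.5, 209.8], 0.53)]
can_right [([369.6, 187.8], 0.67), ([358.6, 265.3], 0.91)]
scanner [([135.0, 234.1], 0.67), ([170.7, 145.1], 0.79)]
scanner_ring [([135.2, 238.7], 0.76), ([174.2, 143.9], 0.97)]
want [122.6 234.6] [168.1 123.3]
```

View pics/s11c.png

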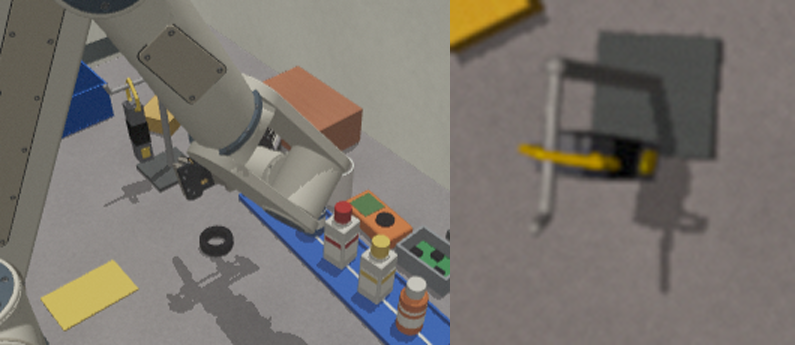

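The scanner hangs on the hook (side crop (135,120)), with the bar through its loop at (548,155) in the top crop. The bottles and the orange can stand. I let it settle before handing in.

Request:
drive_tool([
  [[0, 0, 0, 0, 0, 0], [0, 0, 0, 0, 0, 0], [0, 0, 0, 0, 0, 0], [0, 0, 0, 0, 0, 0], [0, 0, 0, 0, 0, 0], [0, 0, 0, 0, 0, 0], [0, 0, 0, 0, 0, 0], [0, 0, 0, 0, 0, 0], [0, 0, 0, 0, 0, 0], [0, 0, 0, 0, 0, 0]],
])

```text
time_s: 61.6
tcp_pos: [487.3, 228.0, 214.7]
ee_rot: [[0.007, 1.0, 0.014], [0.422, -0.015, 0.907], [0.907, -0.0, -0.422]]
ft_force: [0.9, 0.6, 0.5]
opening: 56.4
grasp_force: 0.0
```

Request:
drive_tool([
  [[0, 0, 0, 0, 0, 0], [0, 0, 0, 0, 0, 0], [0, 0, 0, 0, 0, 0], [0, 0, 0, 0, 0, 0], [0, 0, 0, 0, 0, 0], [0, 0, 0, 0, 0, 0], [0, 0, 0, 0, 0, 0], [0, 0, 0, 0, 0, 0], [0, 0, 0, 0, 0, 0], [0, 0, 0, 0, 0, 0]],
])

```text
time_s: 62.6
tcp_pos: [487.3, 228.0, 214.7]
ee_rot: [[0.007, 1.0, 0.014], [0.422, -0.015, 0.907], [0.907, -0.0, -0.422]]
ft_force: [0.6, 0.3, -1.1]
opening: 56.1
grasp_force: 0.0
```

Request:
drive_tool([
  [[0, 0, 0, 0, 0, 0], [0, 0, 0, 0, 0, 0], [0, 0, 0, 0, 0, 0], [0, 0, 0, 0, 0, 0], [0, 0, 0, 0, 0, 0], [0, 0, 0, 0, 0, 0], [0, 0, 0, 0, 0, 0], [0, 0, 0, 0, 0, 0], [0, 0, 0, 0, 0, 0], [0, 0, 0, 0, 0, 0]],
])

```text
time_s: 63.6
tcp_pos: [487.3, 228.0, 214.7]
ee_rot: [[0.007, 1.0, 0.014], [0.422, -0.015, 0.907], [0.907, -0.0, -0.422]]
ft_force: [-0.2, 0.1, 0.3]
opening: 55.9
grasp_force: 0.0
```

```bash
python3 - <<'E'
from h import *
f=[shot('side')['color'][90:190,140:210].astype(float) for _ in range(6)]
print([round(np.abs(cv2.GaussianBlur(a-f[0],(5,5),0)).max(),1) for a in f[1:]])
r=manip.sense();print(r['ft_force']);print(manip.finish_job())
E
```

```text
[np.float64(3.5), np.float64(3.9), np.float64(3.3), np.float64(3.6), np.float64(3.3)]
[ 0.07054865 -0.26232101 -0.2763681 ]
the job is handed in; nothing more can be done
None
```

I handed the job in at about 64 s with no verdict returned: the red and yellow bottles stand upright in the lane among the cans (no green bottle was there), the scanner was held on the label for over two seconds, and it now hangs still on the hook with the gripper clear.

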